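# Back a thin tile flush against the measuring port

### The arm

A 7-joint arm with a two-finger parallel gripper is mounted at the origin on the work surface. World frame = base frame: x ahead of the robot, y to its left, z up, the work surface at z = 0. Lengths are in m, angles in rad, forces in N, time in s.
With the tool pointing down it reaches from about 0.4 to 0.85 m from the base axis. Payload 6.9 kg.
Tool frame: the origin (TCP) lies between the finger pads; the fingertips stand 14 mm ahead of it and the grasp point (between the pads) lies 5 mm behind it (arm.tip_reach is the distance from the TCP to the fingertips, in m); y points along the fingers, z is the direction in which the jaws open and shut, and the axes are right-handed (so a half turn about y gives the same grasp; the last joint's range is limited). The gripper opens to 85 mm and grips with 20 to 120 N. Pads are 22 mm wide; open, the fingers measure 114 mm over their backs; the gripper's body (76 mm by 85 mm) begins 54 mm behind the grasp point. The pads swing forward as they close: fully open they stand 13 mm farther back than shut.
Start: joints at [-1.214, 0.507, -0.238, 1.5, 0.126, 1.149, -0.155], TCP at [0.155, 0.605, 0.245] pointing down, gripper open.
Joint ranges: [-3.08, 3.08], [-0.24, 2.05], [-1.43, 1.35], [0, 2.5], [-1.52, 4.66], [0.17, 1.96], [-2.89, 2.89]. Speed limits (rad/s): [2.39, 2.39, 3.14, 3.14, 3.14, 3.14, 3.14].

### API

Orientations are given as a unit quaternion [w, x, y, z].
In Python, from rig import monitor, optics, finish_job, arm gives the robot as it stands.
- The arm moves only by the tool arm_command, never from a script. Its argument "moves" is text: rows parted by semicolons, each of 7 numbers parted by spaces: the shift along the tool's x, y, z in m, then the turn, a rotation vector about the tool's x, y, z in degrees, then the finger opening in m, from 0 to 0.0854. A call has 1 to 12 rows; each row shifts and turns the commanded pose from where the row before left it, along the tool's axes as they then stand; what a row does not reach is not made up. A row lasts 1/10 s, in which the tool goes at most 50 mm and 8.59 degrees, less where a joint would pass 70% of its speed; a pose out of reach is approached as far as the arm can. A call is refused whole if a number of a shift passes 0.05 or a number of a turn 8.59, either way. A call with a gripper value outside its range is refused whole. The fingers move at their own pace and stop on an object; "squeeze" is the grip in N (left out, the last holds). Time passes only in rows, so rows that do not move let the fingers close. It gives the time, the measured TCP pose, the force and the opening at its end, in the units of the state.
- monitor.state(): the state, without advancing time (a new reading comes with each control period).
- optics.get_image(name): name is "side" or "top" or "wrist"; returns the picture (480x640x3 uint8, red, green, blue); there is no depth.
- optics.camera_info(name): a dict with "fovy" (degrees; the focal length in pixels is half the picture's height over the tangent of half this angle, whatever the lens; pixels are square), "cx", "cy" (the principal point, pixels), "R" (3x3) and "t" (3): a world point X has camera coordinates R X + t. Camera axes: x right, y down, z forward; pixel columns grow to the right and rows downward; lengths in m; the calibration is good to about 2 mm. A picture is of the moment at which its call begins: read the wrist's pose just before it. camera_info takes no time and is no camera call; for the wrist camera it gives the pose at the moment of the call.
- finish_job(): hands the job in, once; it reports no verdict.
Trained networks look in the newest picture that a camera, given by its name, has taken for a name from the list of things; names that differ only in an ending like _2 or _b are one class to them, and where a whole thing is asked for, a point or a joint stands for the part that bears it (a point fixed in the world has none). Each returns a list of dicts, best first, with "p" (0 to 1); they miss things now and then, are a little off and sometimes report something else, mostly with a low value. They report only what shows in the picture. A call takes as long as a camera call. They do not tell look-alikes from the thing itself.
- optics.find_in(thing, camera): "at" ([x, y, z] in m, in world coordinates, good to about 4 mm: the middle of the surface that is visible of it).
- optics.trace(thing, camera): "mask" (480x640 bool, what is visible of it).
- optics.place_of(thing, camera): "at" ([x, y, z] in m, in world coordinates, good to about 4 mm: a listed point, or the origin of a listed thing).
The state is a dict: "time": time; "joints": joint angles; "qvel": joint speeds; "effort": joint torques, N m; "tcp_pos": TCP position; "ee_rot": TCP orientation; "contact_force": force on the tool from outside, world axes, zero at the start; "wrist_torque": the same for the moment, N m; "opening": finger opening in m.
Only numpy, scipy, OpenCV 4.12 (cv2) and the standard library are available. Lean on these libraries where they do the work, as an engineer would, in place of code of your own. Each camera call takes 0.05 s, during which the arm holds its last target.

### The job

Lift the clear cover of the reflectance instrument and lay it gently back against its stop. Then take the aluminium spacer block from its stand and slide it upright, all the way down, into the gap behind a tile, only in the bay where the gap is wide enough (never force it against the thick tile), and push that thin tile flush against the port wall. Finish while still gripping the spacer and pressing the tile firmly flush for the reading, without letting go; leave the thick tile and the other things on the bench where they are.

Things in the scene. Friction and masses are not known exactly. Their poses are not given: they have to be found in the camera images.
- spectro: White bench-top reflectance instrument, fixed, 300 mm wide; front at x -100 mm, back at 300. Origin at bench height; own x axis runs from its front (robot side) to its back, y to its left. Its sample well is open from x -85 to 85 and y -100 to 100 mm, floor 75 and rim 140 mm above the bench; low grey lamp housing (185 mm high) from x 210 mm on.
- port_wall (a point): Point on the robot-side face of the black upright port wall in the well (15 mm before the instrument's origin), midway between the two bays, at floor height; wall top 55 mm above it. x axis points into the wall: the way the tile is pressed. A black back stop, 35 mm high, faces it 40 mm nearer the robot; between them lie both bays.
- bay_left (a point): Middle of the floor of the bay on the instrument's +y side (20 mm before the port wall). Bay: 40 mm deep (x) from port wall to back stop, 56 mm wide (y) between cheeks 25 mm high. The two bays are equal; one holds the thin tile, the other the thick one, and which is which varies. Axes as the instrument's.
- bay_right (a point): The same for the bay on the instrument's -y side, 100 mm from the other.
- cover (a joint): Angle of the clear cover (185 x 212 mm, 5 mm thick, 0.3 kg, white edges) over the well: 0 closed, grows as the front edge is lifted, rests on its stop at 1.75 rad, leaning just back from upright. Stiff damped hinge along the instrument's y axis; 2 to 3 N at the grip lifts it; leaning back it stays.
- cover_hinge (a point): Middle of the cover's hinge line, along the rear of the well, 141 mm above the bench, 88 mm behind the instrument's origin along its x.
- cover_grip (a point): Gripping point on the grey tab that stands up on the cover by its front edge: tab 22 mm (x) by 14 mm (y), 40 mm high. The point is 29 mm above the cover's upper face, 165 mm in front of the hinge line and 34 mm above it when closed; it and its axes turn with the cover.
- thin_tile: White ceramic tile, 8 mm thick (x), 50 mm wide (y), 50 mm high, loose, standing upright in one bay, 1 to 5 mm off the port wall. Origin in the middle of the lower edge of its face towards the port wall, x axis to that wall, so its back is at x = -8 mm. The gap from its back to the back stop is about 27 to 31 mm: wide enough for the spacer.
- thick_tile: White ceramic tile, 22 mm thick (x), 50 mm wide, 50 mm high, standing in the other bay. Origin in the middle of the lower edge of its face towards the port wall, x axis to that wall. The gap behind it is less than 18 mm: too narrow for the spacer.
- spacer: Aluminium spacer block, 0.15 kg, loose, standing upright in the stand at the start. Foot part 22 mm thick (x), 44 mm wide (y) and 52 mm high, its lowest 4 mm stepped in to 16 x 40 mm; above it a narrower grip 14 mm thick (x) and 24 mm wide (y) up to 112 mm. Origin at the centre of its underside, z up; the same either way round.
- stand: Grey fixed stand on the bench, 70 x 84 mm, with one shallow slot (27 x 49 mm, floor 8 mm and rim 24 mm above the bench) that holds the spacer's foot. Origin at bench height under the slot's centre.
- solvent: Amber bottle 70 mm across, 150 mm high, bystander. Origin at the centre of its underside.
- beaker: Glass beaker 68 mm across, 85 mm high, bystander. Origin at the centre of its underside.
- sample_jar: White closed jar 48 mm across, 50 mm high, bystander. Origin at the centre of its underside.
Not all that is in view belongs to the job. There is more than one size of the spacer; the one meant has the size given above.

How it is judged:
By the outcome, as a careful person would: the job done as asked, in the order asked, and still so for the second after the job is handed in, while the arm keeps its last pose, push and grip.
It also fails if it takes over 64 s, if anything falls off the work surface, if the arm or the gripper's body presses on something with over 40 N, if the wrist force passes 120 N, or if a joint passes its speed limit or range.

## Working session

There is one attempt and no reset: what is moved stays moved. The work goes in short steps, Python scripts to look and compute and a tool call to move; the robot and the scene stay as the last step left them, time stands still between calls to the robot, and variables do not carry over. Pictures are saved under pics/ and viewed, and the job is handed in when it is done.

Besides the shell and the picture viewer there is one more tool, called after "Call:" by a JSON object that holds its "method" and its "body", one argument or row to a line. arm_command: Moves the arm, as the interface text tells. Its arguments: {"type":"object","properties":{"moves":{"type":"string"},"squeeze":{"type":"number"}},"required":["moves"]}

```bash
ls; mkdir -p pics; cat > h.py <<'E'
import numpy as np, cv2
from scipy.spatial.transform import Rotation as Ro
from rig import monitor, optics, finish_job, arm
def snap(c,fn):
    im=optics.get_image(c); cv2.imwrite('pics/'+fn,im[:,:,::-1]); return im
def K(ci):
    f=240/np.tan(np.radians(ci['fovy']/2)); return f,ci['cx'],ci['cy']
def proj(X,ci):
    f,cx,cy=K(ci); p=np.array(ci['R'])@np.array(X)+np.array(ci['t']); return np.array([cx+f*p[0]/p[2],cy+f*p[1]/p[2]])
def rayz(uv,z,ci):
    f,cx,cy=K(ci); R=np.array(ci['R']);t=np.array(ci['t']); c=-R.T@t
    d=R.T@np.array([(uv[0]-cx)/f,(uv[1]-cy)/f,1]); return c+d*(z-c[2])/d[2]
def rot(s=None):
    q=np.array((s or monitor.state())['ee_rot']); return Ro.from_quat(q[[1,2,3,0]]).as_matrix()
E
python3 - <<'E'
from h import *
s=monitor.state(); print(s['time'],s['tcp_pos'],s['ee_rot'],s['opening'],arm.tip_reach); print(rot(s).round(3))
for c in('side','top','wrist'):
    snap(c,c+'0.png')
for c in('top','side'):
    for t in('cover_grip','cover_hinge','port_wall','bay_left','bay_right','thin_tile','thick_tile','spacer','stand','solvent','beaker','sample_jar','spectro'):
        print(c,t,[(round(d['p'],2),np.round(d['at'],3).tolist()) for d in optics.place_of(t,c)][:4])
    ci=optics.camera_info(c);print(ci['fovy'],(-np.array(ci['R']).T@ci['t']).round(3))
print(monitor.state()['time'])
E
```

```text
pics
0.0 [0.15507653 0.60497428 0.24443567] [-0.70093902  0.70217099 -0.08849791  0.0883658 ] 0.08518364803530301 0.014
[[ 0.969 -0.     0.248]
 [-0.248 -0.002  0.969]
 [ 0.    -1.    -0.002]]
top cover_grip [(0.87, [0.451, 0.053, 0.176])]
top cover_hinge [(0.65, [0.612, 0.059, 0.144])]
top port_wall []
top bay_left []
top bay_right [(0.69, [0.556, 0.393, -0.002])]
top thin_tile []
top thick_tile []
top spacer [(0.93, [0.488, -0.497, 0.001]), (0.75, [0.499, -0.368, 0.012])]
top stand [(0.89, [0.5, -0.371, -0.0])]
top solvent [(0.63, [0.459, 0.383, 0.003])]
top beaker [(0.93, [0.613, -0.311, 0.001])]
top sample_jar [(0.84, [0.555, 0.39, 0.001]), (0.62, [0.612, 0.057, 0.144])]
top spectro [(0.91, [0.53, 0.053, 0.004])]
44.412225905473115 [ 0.408 -0.033  1.385]
side cover_grip [(0.86, [0.452, 0.052, 0.173])]
side cover_hinge [(0.76, [0.611, 0.052, 0.14])]
side port_wall []
side bay_left [(0.63, [0.614, 0.054, 0.142])]
side bay_right []
side thin_tile []
side thick_tile []
side spacer [(0.93, [0.5, -0.367, 0.01])]
side stand [(0.98, [0.499, -0.367, -0.001])]
side solvent [(0.84, [0.461, 0.378, 0.004])]
side beaker [(0.7, [0.612, -0.306, 0.002])]
side sample_jar [(0.58, [0.55, 0.393, -0.004])]
side spectro []
50.93751507156375 [ 0.436 -0.858  0.844]
1.45
```

View pics/top0.png

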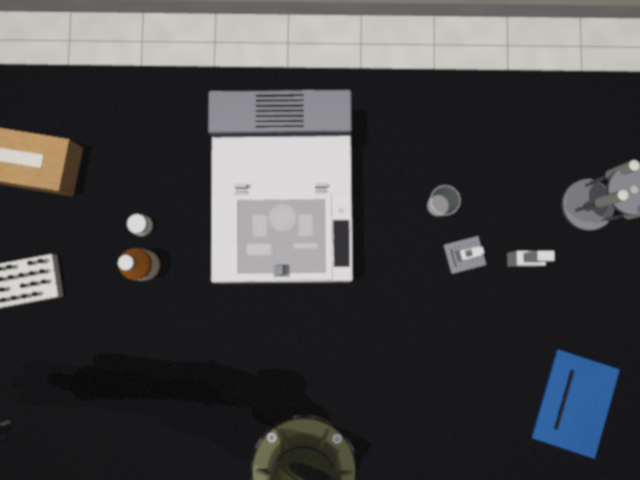

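View pics/side0.png

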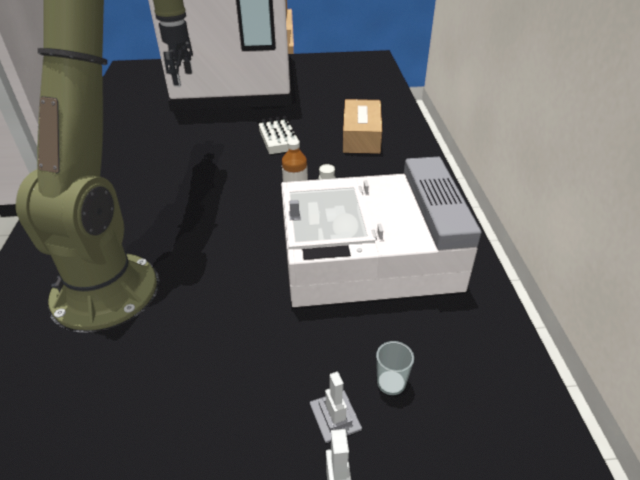

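View pics/wrist0.png

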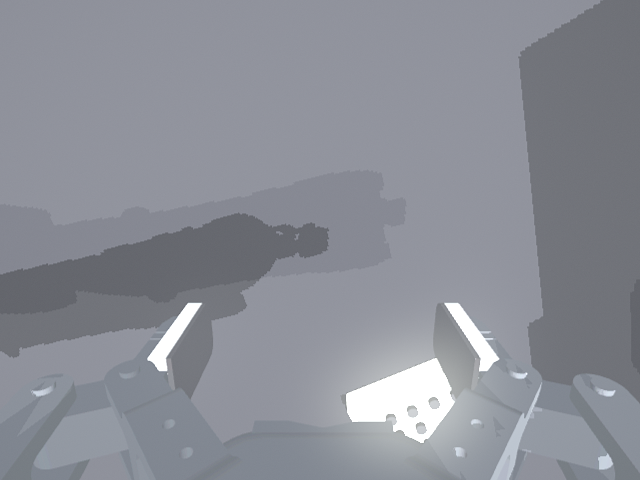

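```bash
python3 - <<'E'
import cv2,numpy as np
t=cv2.imread('pics/top0.png');s=cv2.imread('pics/side0.png')
R=lambda a,f:cv2.resize(a,None,fx=f,fy=f,interpolation=cv2.INTER_CUBIC)
a=R(t[80:290,200:360],2.8); cv2.imwrite('pics/c1.png',a)
b=R(t[225:285,425:565],5.5); c=R(s[360:480,290:430],3)
cv2.imwrite('pics/c2.png',b);cv2.imwrite('pics/c3.png',c)
E
python3 - <<'E'
from h import *
ci=optics.camera_info('top'); cs=optics.camera_info('side')
for p in [(211.5,282),(353,282)]: print(p,rayz(p,.14,ci).round(4))
for p in [(243,188),(321,188)]: print(p,rayz(p,.145,ci).round(4))
for p in [(445,244),(478,236),(486,265),(453,272)]: print(p,rayz(p,.024,ci).round(4))
f=optics.camera_info('wrist'); R=rot(); tc=np.array(monitor.state()['tcp_pos'])
c=-np.array(f['R']).T@f['t']; print('cam in tool',R.T@(c-tc),'\n',(np.array(f['R'])@R).round(3),f['fovy'])
E
```

```text
(211.5, 282) [0.4229 0.1987 0.14  ]
(353, 282) [ 0.4272 -0.1005  0.14  ]
(243, 188) [0.624  0.1364 0.145 ]
(321, 188) [ 0.6262 -0.0301  0.145 ]
(445, 244) [ 0.5201 -0.3192  0.024 ]
(478, 236) [ 0.5398 -0.3958  0.024 ]
(486, 265) [ 0.4727 -0.4137  0.024 ]
(453, 272) [ 0.4554 -0.3375  0.024 ]
cam in tool [-0.07483978 -0.1296004  -0.00025793] 
 [[-0.     0.     1.   ]
 [ 0.956 -0.293  0.   ]
 [ 0.293  0.956 -0.   ]] 64.49139777915084
```

View pics/c1.png

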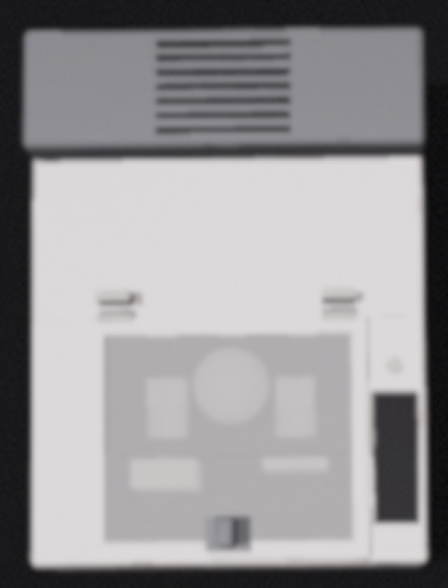

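View pics/c2.png

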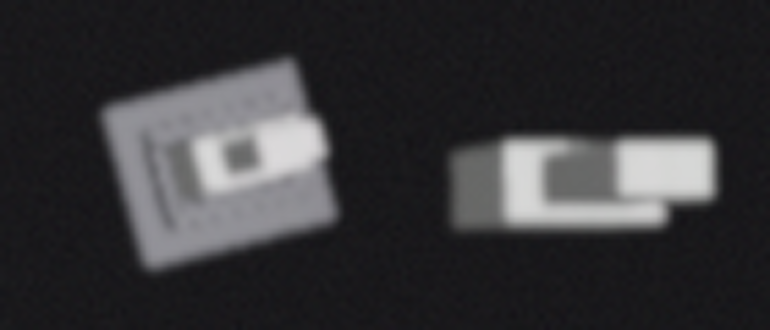

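View pics/c3.png

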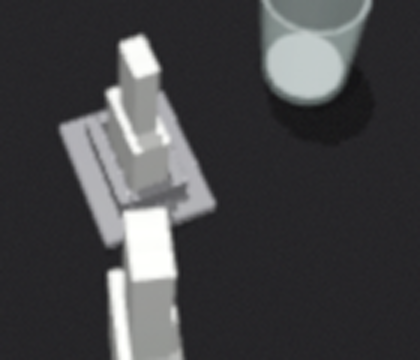

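```bash
cat >> h.py <<'E'
def down(yaw): # tool y down, tool z horizontal at world angle yaw(rad)
    z=np.array([np.cos(yaw),np.sin(yaw),0]);y=np.array([0,0,-1.]);return np.c_[np.cross(y,z),y,z]
def plan(p,R,way,op,vmax=.045,amax=8.5):
    """way: list of (pos,R[,vmax]); prints rows; shift in axes at row start"""
    p=np.array(p,float);R=R.copy();rows=[]
    for w in way:
        q,Q=np.array(w[0]),w[1];v=w[2] if len(w)>2 else vmax
        rv=Ro.from_matrix(R.T@Q).as_rotvec(degrees=True)
        n=max(1,int(np.ceil(np.linalg.norm(q-p)/v-1e-6)),int(np.ceil(np.linalg.norm(rv)/amax-1e-6)))
        p0=p.copy();R0=R.copy()
        for k in range(1,n+1):
            d=(R.T@(p0+(q-p0)*k/n-p)).round(4)
            t=Ro.from_matrix(R.T@R0@Ro.from_rotvec(rv*k/n,degrees=True).as_matrix()).as_rotvec(degrees=True).round(2)
            rows.append(' '.join('%g'%x for x in [*d+0,*t+0,op]))
            p=p+R@d;R=R@Ro.from_rotvec(t,degrees=True).as_matrix()
    for i in range(0,len(rows),12): print('; '.join(rows[i:i+12]),'\n')
    print('end',p.round(4),np.linalg.norm(Ro.from_matrix(R.T@way[-1][1]).as_rotvec(degrees=True)).round(2))
E
python3 - <<'E'
from h import *
s=monitor.state(); R=rot(s)
Q=down(np.pi/2+.014)
plan(s['tcp_pos'],R,[([.17,.57,.30],R),([.42,.053,.30],Q)],.085)
E
```

```text
0.0116 -0.0274 -0.0153 0 0 0 0.085; 0.0116 -0.0273 -0.0153 0 0 0 0.085; 0.0285 0 -0.0338 0 -1.17 0 0.085; 0.0278 0 -0.0343 0 -1.16 0 0.085; 0.0271 0 -0.0349 0 -1.17 0 0.085; 0.0264 0 -0.0354 0 -1.17 0 0.085; 0.0257 0 -0.036 0 -1.17 0 0.085; 0.0249 0 -0.0364 0 -1.16 0 0.085; 0.0241 0 -0.037 0 -1.17 0 0.085; 0.0235 0 -0.0375 0 -1.17 0 0.085; 0.0226 0 -0.0379 0 -1.17 0 0.085; 0.0219 0 -0.0384 0 -1.16 0 0.085 

0.021 0 -0.0388 0 -1.17 0 0.085; 0.0203 0 -0.0392 0 -1.17 0 0.085; 0.0195 0 -0.0397 0 -1.17 0 0.085 

end [0.42  0.053 0.3  ] 0.01
```

Call:
{"method": "arm_command", "body": {
  "moves": "0.012 -0.027 -0.015 0 0 0 0.085; 0.012 -0.027 -0.015 0 0 0 0.085; 0.028 0 -0.034 0 -1.2 0 0.085; 0.028 0 -0.034 0 -1.2 0 0.085; 0.027 0 -0.035 0 -1.2 0 0.085; 0.026 0 -0.035 0 -1.2 0 0.085; 0.026 0 -0.036 0 -1.2 0 0.085; 0.025 0 -0.036 0 -1.2 0 0.085; 0.024 0 -0.037 0 -1.2 0 0.085; 0.024 0 -0.037 0 -1.2 0 0.085; 0.023 0 -0.038 0 -1.2 0 0.085; 0.022 0 -0.038 0 -1.2 0 0.085"
}}

```text
time: 2.65
tcp_pos: [0.3655, 0.1731, 0.2997]
ee_rot: [0.707, -0.707, 0.014, -0.015]
contact_force: [0.5, -0.3, -0.2]
opening: 0.0852
```

Call:
{"method": "arm_command", "body": {
  "moves": "0.021 0 -0.039 0 -1.2 0 0.085; 0.020 0 -0.039 0 -1.2 0 0.085; 0.019 0 -0.040 0 -0.8 0 0.085; 0 0 0 0 0 0 0.085"
}}

```text
time: 3.05
tcp_pos: [0.4244, 0.0499, 0.2995]
ee_rot: [-0.706, 0.708, 0.003, -0.002]
contact_force: [-0.2, 0.6, 0.1]
opening: 0.0849
```

```bash
python3 - <<'E'
from h import *
s=monitor.state(); print(s['time'],s['tcp_pos'].round(4),s['joints'].round(3),s['contact_force']);print(rot(s).round(3))
snap('wrist','w1.png')
for t in('cover_grip','cover_hinge','thin_tile','thick_tile','port_wall','bay_left','bay_right'):
    print(t,[(round(d['p'],2),np.round(d['at'],4).tolist()) for d in optics.place_of(t,'wrist')][:3])
E
```

```text
3.05 [0.4244 0.0499 0.2995] [-0.241  0.147  0.076  1.889 -0.01   1.105  1.415] [-0.24598788  0.61585277  0.13104258]
[[ 1.     0.002 -0.006]
 [ 0.006 -0.002  1.   ]
 [ 0.002 -1.    -0.002]]
cover_grip [(0.77, [0.4486, 0.0516, 0.1762])]
cover_hinge [(0.81, [0.6173, 0.0547, 0.1395])]
thin_tile []
thick_tile []
port_wall []
bay_left []
bay_right []
```

View pics/w1.png

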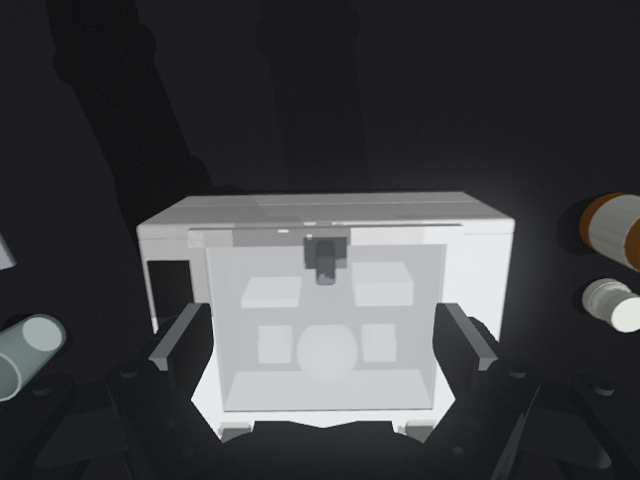

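```bash
python3 - <<'E'
from h import *
im=cv2.imread('pics/w1.png'); ci=optics.camera_info('wrist'); s=monitor.state()
cv2.imwrite('pics/c4.png',cv2.resize(im[180:440,130:530],None,fx=2,fy=2,interpolation=cv2.INTER_CUBIC))
for n,p,z in [('grip',(.450,.0525,.175),0),('tabtopL',(.439,.0595,.186),0),('tabtopR',(.461,.0455,.186),0),('base',(.450,.0525,.146),0),('hinge',(.6145,.055,.141),0)]: print(n,proj(p,ci).round(1))
for p in [(138,228),(514,221)]: print(rayz(p,.14,ci).round(4))
for p in [(138,228),(514,221)]: print(rayz(p,.14,ci).round(4))
E
```

```text
grip [316.5 268.9]
tabtopL [326.8 260.1]
tabtopR [306.1 289.4]
base [317.1 255.1]
hinge [317.7 420. ]
[ 0.4317 -0.0891  0.14  ]
[0.4212 0.2067 0.14  ]
[ 0.4317 -0.0891  0.14  ]
[0.4212 0.2067 0.14  ]
```

View pics/c4.png

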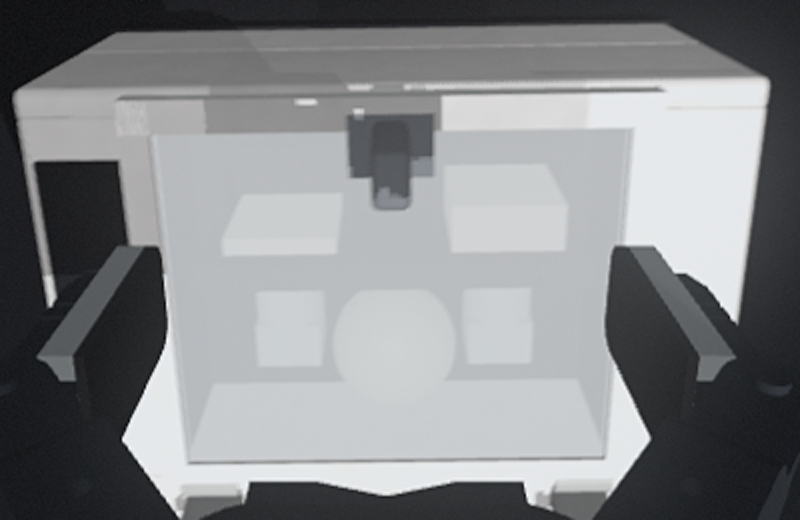

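```bash
python3 - <<'E'
from h import *
s=monitor.state(); print(s['time'],s['tcp_pos'].round(4));print(rot(s).round(4))
ci=optics.camera_info('wrist')
im=snap('wrist','w2.png');im=im[:,:,::-1]
s=monitor.state(); print(s['time'],s['tcp_pos'].round(4))
cv2.imwrite('pics/c5.png',cv2.resize(im[180:440,130:530],None,fx=2,fy=2,interpolation=cv2.INTER_CUBIC))
for n,p,z in [('grip',(.450,.0525,.175),0),('tabtopL',(.439,.0595,.186),0),('tabtopR',(.461,.0455,.186),0),('base',(.450,.0525,.146),0),('hinge',(.6145,.055,.141),0)]: print(n,(2*(proj(p,ci)-[130,180])).round(1))
for t in('cover_grip','cover_hinge','spectro'):
    print(t,[(round(d['p'],2),np.round(d['at'],4).tolist()) for d in optics.place_of(t,'wrist')][:3])
import json; json.dump({k:np.array(v).tolist() for k,v in ci.items()},open('ci2.json','w'))
E
```

```text
3.45 [0.4223 0.0567 0.2993]
[[ 9.999e-01 -0.000e+00 -1.660e-02]
 [ 1.660e-02  2.000e-04  9.999e-01]
 [ 0.000e+00 -1.000e+00  2.000e-04]]
3.5 [0.4223 0.0565 0.2993]
grip [373.1 177.9]
tabtopL [393.5 160.3]
tabtopR [352.2 218.8]
base [374.2 150.3]
hinge [375.3 479.9]
cover_grip [(0.69, [0.4473, 0.0553, 0.175]), (0.38, [0.6178, -0.307, 0.001])]
cover_hinge [(0.75, [0.6211, 0.054, 0.142])]
spectro []
```

View pics/c5.png

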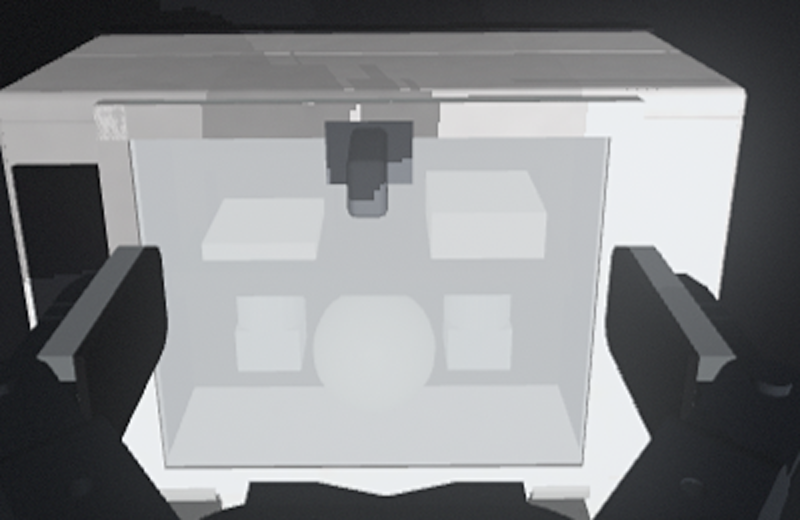

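Call:
{"method": "arm_command", "body": {
  "moves": "0.014 0.010 -0.003 0 0 0 0.085; 0.013 0.030 -0.003 0 0 0 0.06; 0 0.035 0 0 0 0 0.05; 0 0.030 0 0 0 0 0.05; 0 0.016 0 0 0 0 0.05; 0 0.006 0 0 0 0 0.05; 0 0 0 0 0 0 0.05; 0 0 0 0 0 0 0.05"
}}

```text
time: 4.45
tcp_pos: [0.4503, 0.0501, 0.1731]
ee_rot: [0.707, -0.707, -0.006, 0.005]
contact_force: [-0.1, 0.1, -0.3]
opening: 0.0498
```

```bash
python3 - <<'E'
from h import *
s=monitor.state(); print(s['time'],s['tcp_pos'].round(4),s['opening'],s['contact_force']);print(rot(s).round(4))
ci=optics.camera_info('wrist')
im=snap('wrist','w3.png');im=im[:,:,::-1]
snap('side','s3.png')
E
```

```text
4.45 [0.4503 0.0501 0.1731] 0.049822731322811634 [-0.10305001  0.05023095 -0.29196701]
[[ 9.999e-01  1.400e-03 -1.450e-02]
 [ 1.450e-02  2.000e-04  9.999e-01]
 [ 1.400e-03 -1.000e+00  2.000e-04]]
```

View pics/w3.png

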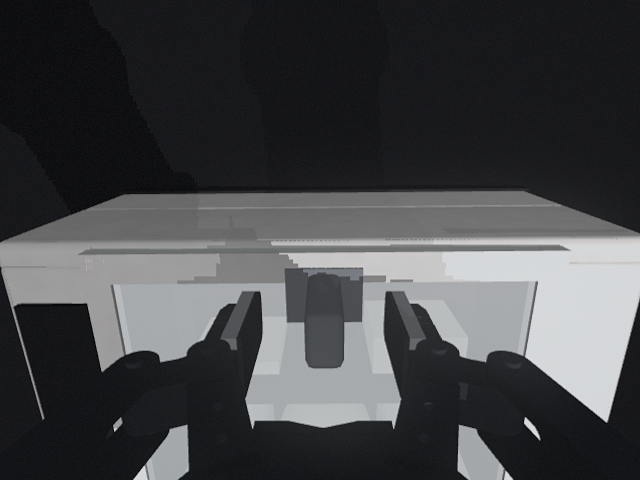

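Call:
{"method": "arm_command", "body": {
  "moves": "0 0 0 0 0 0 0.03; 0 0 0 0 0 0 0.02; 0 0 0 0 0 0 0.005; 0 0 0 0 0 0 0.005; 0 0 0 0 0 0 0.005",
  "squeeze": 20
}}

```text
time: 5.05
tcp_pos: [0.4499, 0.0505, 0.1728]
ee_rot: [0.707, -0.707, -0.006, 0.005]
contact_force: [-1.4, 1.4, 6.1]
opening: 0.0136
```

```bash
python3 - <<'E'
from h import *
s=monitor.state(); p=s['tcp_pos']; print(s['time'],p.round(4),s['opening'],s['contact_force'].round(2));R=rot(s)
yaw=.0155; ex=np.array([np.cos(yaw),np.sin(yaw),0]);ez=np.array([0,0,1.])
g=p-.005*R[:,1]; H=g+ex*.165-ez*.034; H[2]=.141; r=g-H; print('g',g.round(4),'H',H.round(4))
# arc: tool tilts? none for now; print tool-frame (x, y) per 5 deg
a0=np.arctan2(r[2],-(r@ex)); rad=np.hypot(r[2],r@ex); pos=lambda th:(-rad*np.cos(a0+th),rad*np.sin(a0+th))
for th in range(0,105,5):
    A=pos(np.radians(th));B=pos(np.radians(th+5)); print(th+5,'dx %.4f  ytool %.4f'%(B[0]-A[0],-(B[1]-A[1])))
E
```

```text
5.05 [0.4499 0.0505 0.1728] 0.01362089626723876 [-1.41  1.44  6.06]
g [0.4499 0.0505 0.1778] H [0.6149 0.0531 0.141 ]
5 dx 0.0038  ytool -0.0142
10 dx 0.0051  ytool -0.0139
15 dx 0.0062  ytool -0.0134
20 dx 0.0074  ytool -0.0128
25 dx 0.0085  ytool -0.0121
30 dx 0.0095  ytool -0.0113
35 dx 0.0104  ytool -0.0104
40 dx 0.0113  ytool -0.0095
45 dx 0.0121  ytool -0.0084
50 dx 0.0128  ytool -0.0074
55 dx 0.0134  ytool -0.0062
60 dx 0.0139  ytool -0.0050
65 dx 0.0142  ytool -0.0038
70 dx 0.0145  ytool -0.0025
75 dx 0.0147  ytool -0.0013
80 dx 0.0147  ytool 0.0000
85 dx 0.0147  ytool 0.0013
90 dx 0.0145  ytool 0.0026
95 dx 0.0142  ytool 0.0038
100 dx 0.0139  ytool 0.0051
105 dx 0.0134  ytool 0.0062
```

Call:
{"method": "arm_command", "body": {
  "moves": "0.002 -0.007 0 0 0 0 0.005; 0.002 -0.007 0 0 0 0 0.005; 0.0025 -0.007 0 0 0 0 0.005; 0.0025 -0.007 0 0 0 0 0.005; 0.003 -0.007 0 0 0 0 0.005"
}}

```text
time: 5.55
tcp_pos: [0.4616, 0.0507, 0.2078]
ee_rot: [0.707, -0.707, -0.005, 0.006]
contact_force: [-0.5, 6.6, -4.3]
opening: 0.0135
```

```bash
python3 - <<'E'
from h import *
s=monitor.state(); p=s['tcp_pos']; print(s['time'],p.round(4),s['opening'],s['contact_force'].round(2),s['wrist_torque'].round(2))
snap('side','s4.png')
im=cv2.imread('pics/s4.png');cv2.imwrite('pics/c6.png',cv2.resize(im[120:320,200:500],None,fx=2.5,fy=2.5))
E
```

```text
5.55 [0.4616 0.0507 0.2078] 0.013497823423378227 [-0.47  6.65 -4.25] [1.06 0.13 0.23]
```

View pics/c6.png

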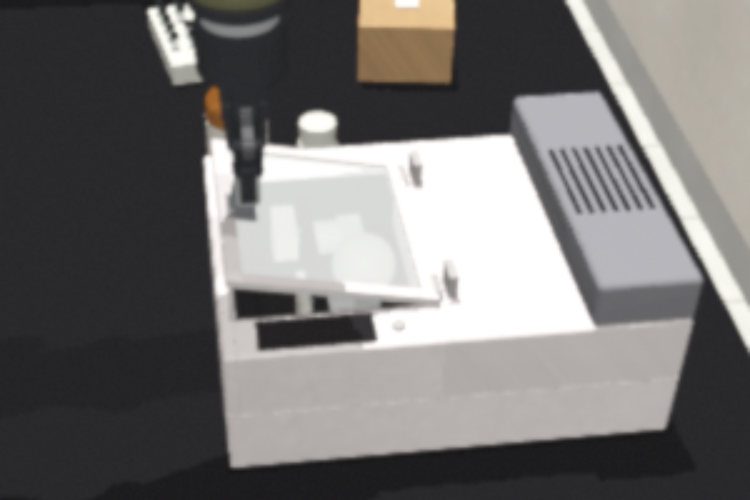

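Call:
{"method": "arm_command", "body": {
  "moves": "0.003 -0.0065 0.0005 0 0 0 0.005; 0.003 -0.0065 0.0005 0 0 0 0.005; 0.0035 -0.0065 0 0 0 0 0.005; 0.004 -0.006 0 0 0 0 0.005; 0.004 -0.006 0 0 0 0 0.005; 0.0045 -0.006 0 0 0 0 0.005; 0.005 -0.0055 0 0 0 0 0.005; 0.005 -0.0055 0 0 0 0 0.005; 0.005 -0.005 0 0 0 0 0.005; 0.0055 -0.005 0 0 0 0 0.005"
}}

```text
time: 6.6
tcp_pos: [0.5041, 0.0518, 0.2661]
ee_rot: [-0.707, 0.707, 0.005, -0.005]
contact_force: [-0.1, 2.1, -5.0]
opening: 0.0135
```

```bash
cat > st.py <<'E'
from h import *
import sys
s=monitor.state(); p=s['tcp_pos']; print(s['time'],p.round(4),round(s['opening'],4),s['contact_force'].round(2),s['wrist_torque'].round(2))
R=rot(s); g=p-.005*R[:,1]; r=g-np.array([.6149,.0531,.141]); print('g',g.round(4),'rad',np.hypot(r[0],r[2]).round(4),'ang-deg',(np.degrees(np.arctan2(r[2],-r[0]))-11.6).round(1))
if len(sys.argv)>1:
    im=snap('side',sys.argv[1])[:,:,::-1];cv2.imwrite('pics/z'+sys.argv[1],cv2.resize(im[60:320,200:500],None,fx=2.2,fy=2.2))
E
python3 st.py s5.png
```

```text
6.6 [0.5041 0.0518 0.2661] 0.0135 [-0.13  2.07 -5.05] [0.46 0.34 0.23]
g [0.5041 0.0518 0.2711] rad 0.1709 ang-deg 38.0
```

View pics/zs5.png

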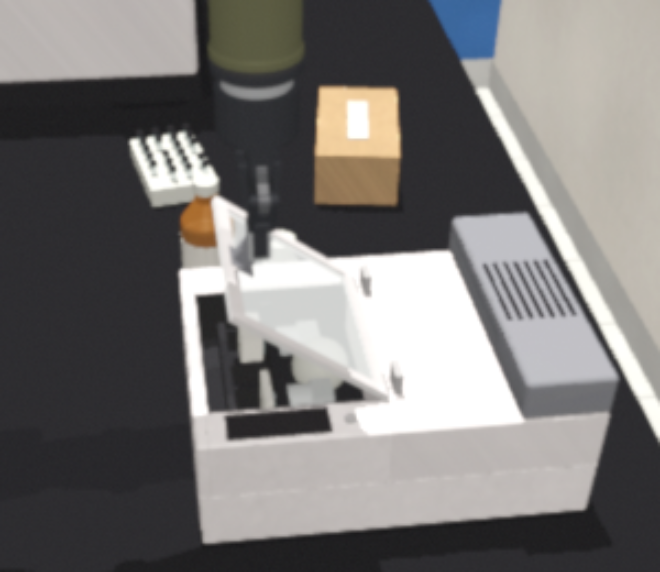

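Pivoting nicely. Keep following the arc.

Call:
{"method": "arm_command", "body": {
  "moves": "0.006 -0.0045 0 0 0 0 0.005; 0.006 -0.004 0 0 0 0 0.005; 0.006 -0.004 0 0 0 0 0.005; 0.0065 -0.004 0 0 0 0 0.005; 0.0065 -0.003 0 0 0 0 0.005; 0.0065 -0.003 0 0 0 0 0.005; 0.007 -0.003 0 0 0 0 0.005; 0.007 -0.002 0 0 0 0 0.005; 0.007 -0.002 0 0 0 0 0.005; 0.007 -0.0015 0 0 0 0 0.005; 0.007 -0.0015 0 0 0 0 0.005; 0.007 -0.001 0 0 0 0 0.005"
}}

```text
time: 7.85
tcp_pos: [0.5846, 0.0536, 0.3015]
ee_rot: [0.708, -0.707, -0.006, 0.004]
contact_force: [-4.3, 3.8, 10.3]
opening: 0.0134
```

```bash
python3 st.py s6.png
```

```text
7.85 [0.5846 0.0536 0.3015] 0.0134 [-4.31  3.84 10.27] [0.71 1.19 0.11]
g [0.5846 0.0536 0.3065] rad 0.1683 ang-deg 68.0
```

View pics/zs6.png

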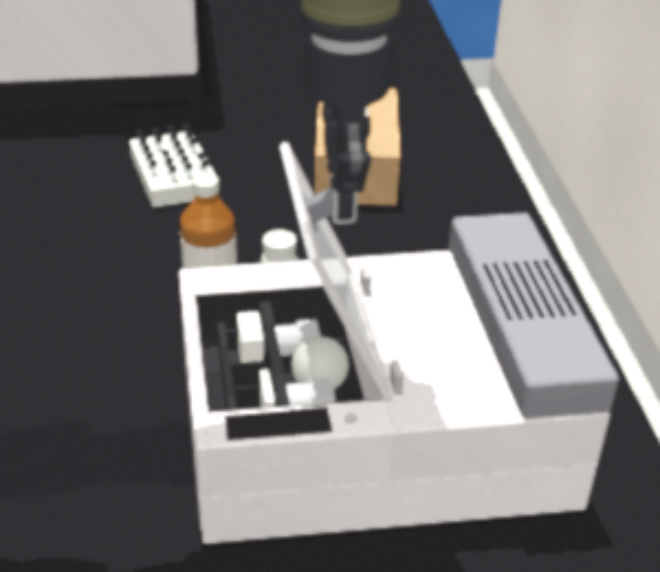

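Call:
{"method": "arm_command", "body": {
  "moves": "0.007 -0.0015 0 0 0 0 0.005; 0.007 -0.0015 0 0 0 0 0.005; 0.007 -0.001 0 0 0 0 0.005; 0.007 -0.001 0 0 0 0 0.005; 0.007 0 0 0 0 0 0.005; 0.006 0 0 0 0 0 0.005"
}}

```text
time: 8.5
tcp_pos: [0.6253, 0.0546, 0.3042]
ee_rot: [0.708, -0.707, -0.005, 0.005]
contact_force: [-2.4, 4.7, -0.3]
opening: 0.0135
```

```bash
python3 st.py s7.png
```

```text
8.5 [0.6253 0.0546 0.3042] 0.0135 [-2.39  4.75 -0.32] [0.93 0.73 0.1 ]
g [0.6253 0.0546 0.3092] rad 0.1686 ang-deg 81.9
```

View pics/zs7.png

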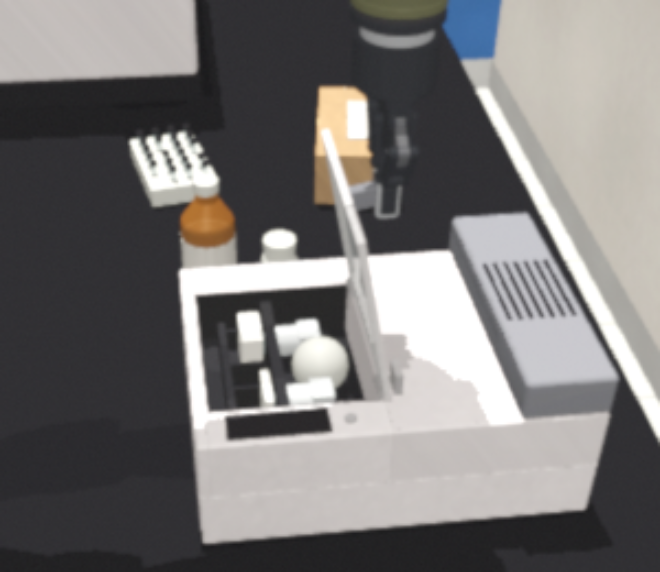

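Call:
{"method": "arm_command", "body": {
  "moves": "0.0045 0.0005 0 0 0 0 0.005; 0.0045 0.0005 0 0 0 0 0.005; 0.0045 0.0005 0 0 0 0 0.005; 0.0045 0.0005 0 0 0 0 0.005; 0.0045 0.001 0 0 0 0 0.005; 0.0045 0.001 0 0 0 0 0.005; 0.004 0.001 0 0 0 0 0.005; 0.004 0.001 0 0 0 0 0.005; 0.004 0.0015 0 0 0 0 0.005; 0.004 0.0015 0 0 0 0 0.005; 0.003 0.0015 0 0 0 0 0.005; 0.002 0.0005 0 0 0 0 0.005"
}}

```text
time: 9.75
tcp_pos: [0.6739, 0.0557, 0.2943]
ee_rot: [0.708, -0.706, -0.007, 0.004]
contact_force: [-1.1, 4.8, 2.5]
opening: 0.0135
```

```bash
python3 st.py s8.png
```

```text
9.75 [0.6739 0.0557 0.2943] 0.0135 [-1.14  4.77  2.47] [1.05 0.38 0.06]
g [0.6739 0.0557 0.2993] rad 0.169 ang-deg 98.8
```

View pics/zs8.png

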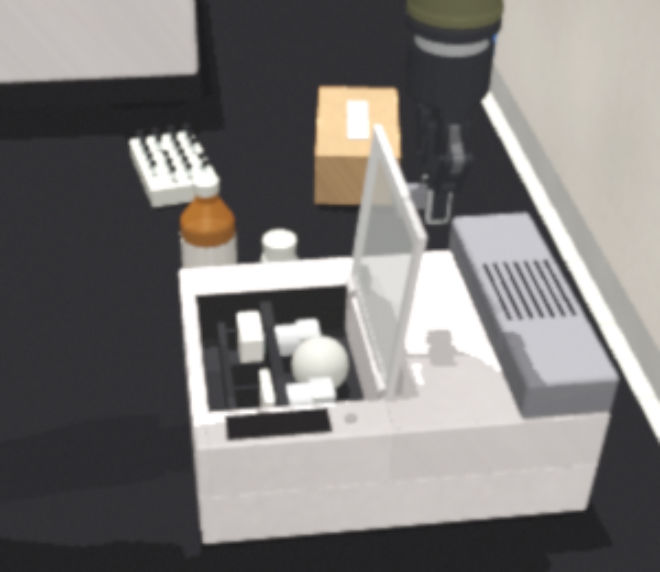

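Call:
{"method": "arm_command", "body": {
  "moves": "0.002 0.0005 0 0 0 0 0.005; 0.002 0.0005 0 0 0 0 0.005; 0.0015 0.0005 0 0 0 0 0.005; 0.001 0.0005 0 0 0 0 0.005; 0 0 0 0 0 0 0.005"
}}

```text
time: 10.3
tcp_pos: [0.6802, 0.0558, 0.292]
ee_rot: [0.708, -0.706, -0.006, 0.005]
contact_force: [0.7, 5.5, 2.0]
opening: 0.0137
```

```bash
python3 st.py
```

```text
10.3 [0.6802 0.0558 0.292 ] 0.0137 [0.73 5.47 2.01] [1.12 0.29 0.05]
g [0.6802 0.0558 0.297 ] rad 0.1691 ang-deg 101.1
```

Call:
{"method": "arm_command", "body": {
  "moves": "0.0015 0.0005 0 0 0 0 0.005; 0.0015 0.0005 0 0 0 0 0.005; 0.0015 0.0005 0 0 0 0 0.005; 0 0 0 0 0 0 0.005"
}}

```text
time: 10.7
tcp_pos: [0.6845, 0.0559, 0.2902]
ee_rot: [0.708, -0.706, -0.006, 0.005]
contact_force: [-0.3, 6.4, 1.2]
opening: 0.0136
```

```bash
python3 st.py s9.png
```

```text
10.7 [0.6845 0.0559 0.2902] 0.0136 [-0.29  6.41  1.17] [ 1.12  0.29 -0.  ]
g [0.6845 0.0559 0.2952] rad 0.1691 ang-deg 102.7
```

View pics/zs9.png

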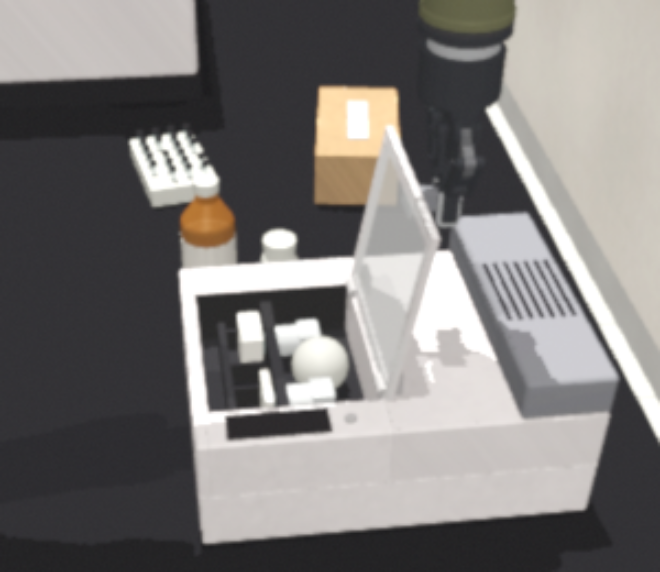

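Call:
{"method": "arm_command", "body": {
  "moves": "0.0015 0.0005 0 0 0 0 0.005; 0.0015 0.0005 0 0 0 0 0.005; 0.0015 0.0005 0 0 0 0 0.005; 0 0 0 0 0 0 0.005"
}}

```text
time: 11.15
tcp_pos: [0.6873, 0.056, 0.2889]
ee_rot: [0.708, -0.706, -0.005, 0.006]
contact_force: [-7.9, 5.4, 4.5]
opening: 0.0138
```

```bash
python3 st.py
```

```text
11.15 [0.6873 0.056  0.2889] 0.0138 [-7.95  5.36  4.48] [1.08 1.73 0.03]
g [0.6873 0.056  0.2939] rad 0.1692 ang-deg 103.7
```

Call:
{"method": "arm_command", "body": {
  "moves": "-0.0005 0 0 0 0 0 0.03; 0 0 0 0 0 0 0.05; 0 0 0 0 0 0 0.05; 0 -0.01 0 0 0 0 0.05; 0 -0.02 0 0 0 0 0.05; 0 -0.03 0 0 0 0 0.05; 0 -0.035 0 0 0 0 0.05"
}}

```text
time: 11.85
tcp_pos: [0.6874, 0.054, 0.3843]
ee_rot: [-0.707, 0.707, 0.005, -0.005]
contact_force: [0.5, -0.9, -0.5]
opening: 0.0499
```

```bash
python3 st.py s10.png; python3 - <<'E'
from h import *
s=monitor.state(); print(s['joints'].round(2))
plan(s['tcp_pos'],rot(s),[([.48,-.25,.36],down(.25)),([.47,-.362,.26],down(.25))],.05)
E
```

```text
11.85 [0.6874 0.054  0.3843] 0.0499 [ 0.48 -0.95 -0.51] [-0.01 -0.04  0.03]
g [0.6874 0.054  0.3893] rad 0.2587 ang-deg 94.7
[-0.16  0.56  0.09  1.01 -0.05  1.57  1.5 ]
-0.0237 0.0033 -0.0335 -0.04 8.5 0.05 0.05; -0.0185 0.0033 -0.0365 -0.04 8.49 0.04 0.05; -0.0128 0.0034 -0.0389 -0.03 8.5 0.05 0.05; -0.007 0.0034 -0.0404 -0.04 8.5 0.05 0.05; -0.0009 0.0034 -0.041 -0.04 8.49 0.04 0.05; 0.0051 0.0035 -0.0407 -0.04 8.5 0.05 0.05; 0.0111 0.0035 -0.0394 -0.04 8.5 0.04 0.05; 0.0168 0.0035 -0.0374 -0.03 8.5 0.05 0.05; 0.0221 0.0035 -0.0345 -0.04 8.49 0.05 0.05; 0.0265 0.025 -0.0093 0 0 0 0.05; 0.0265 0.025 -0.0094 0 0 0 0.05; 0.0265 0.025 -0.0093 0 0 0 0.05 

0.0265 0.025 -0.0094 0 0 0 0.05 

end [ 0.47  -0.362  0.26 ] 0.01
```

View pics/zs10.png

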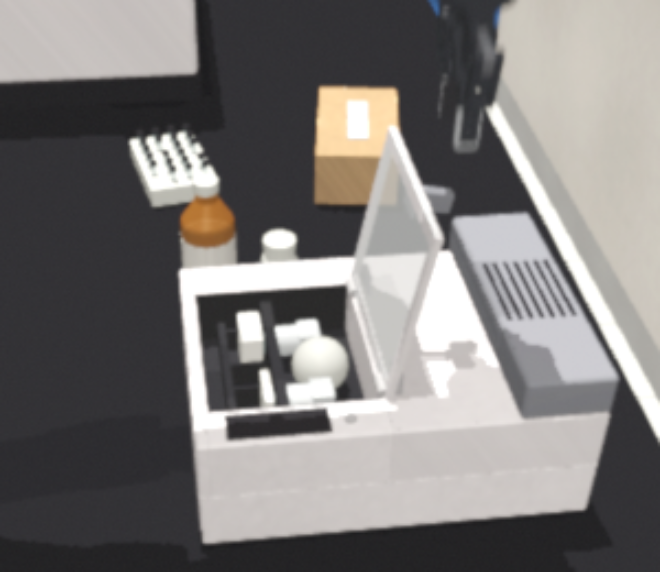

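Call:
{"method": "arm_command", "body": {
  "moves": "-0.024 0.003 -0.034 0 8.5 0 0.05; -0.019 0.003 -0.037 0 8.5 0 0.05; -0.013 0.003 -0.039 0 8.5 0 0.05; -0.007 0.003 -0.040 0 8.5 0 0.05; -0.001 0.003 -0.041 0 8.5 0 0.05; 0.005 0.003 -0.041 0 8.5 0 0.05; 0.011 0.003 -0.039 0 8.5 0 0.05; 0.017 0.003 -0.037 0 8.5 0 0.05; 0.022 0.003 -0.034 0 8.5 0 0.05; 0.026 0.025 -0.009 0 0 0 0.05; 0.026 0.025 -0.009 0 0 0 0.05; 0.026 0.025 -0.009 0 0 0 0.05"
}}

```text
time: 13.1
tcp_pos: [0.4719, -0.3334, 0.2815]
ee_rot: [0.559, -0.558, 0.433, -0.435]
contact_force: [0.2, -0.0, 0.2]
opening: 0.0499
```

Call:
{"method": "arm_command", "body": {
  "moves": "0.026 0.025 -0.009 0 0 0 0.05; 0 0 0 0 0 0 0.05; 0 0 0 0 0 0 0.05; 0 0 0 0 0 0 0.05"
}}

```text
time: 13.5
tcp_pos: [0.4703, -0.359, 0.2574]
ee_rot: [0.559, -0.558, 0.433, -0.434]
contact_force: [-0.2, 0.2, -0.6]
opening: 0.05
```

```bash
cat > wl.py <<'E'
from h import *
import sys,json
s=monitor.state(); ci=optics.camera_info('wrist'); print(s['time'],s['tcp_pos'].round(4),s['joints'].round(2)); print(rot(s).round(4))
snap('wrist',sys.argv[1]+'.png')
json.dump({k:np.array(v).tolist() for k,v in ci.items()},open(sys.argv[1]+'.json','w'))
for t in sys.argv[2:]: print(t,[(round(d['p'],2),np.round(d['at'],4).tolist()) for d in optics.place_of(t,'wrist')][:3])
s=monitor.state();print(s['tcp_pos'].round(4))
E
python3 wl.py w11 spacer stand
```

```text
13.5 [ 0.4703 -0.359   0.2574] [ 0.32  0.47  0.46  1.58 -0.23  1.14  1.08]
[[ 2.484e-01  1.600e-03  9.687e-01]
 [-9.687e-01 -5.000e-04  2.484e-01]
 [ 9.000e-04 -1.000e+00  1.500e-03]]
spacer [(0.97, [0.4979, -0.3707, 0.0053]), (0.7, [0.4872, -0.4995, 0.0011])]
stand [(0.92, [0.4961, -0.3692, 0.0021])]
[ 0.4703 -0.3587  0.2574]
```

View pics/w11.png

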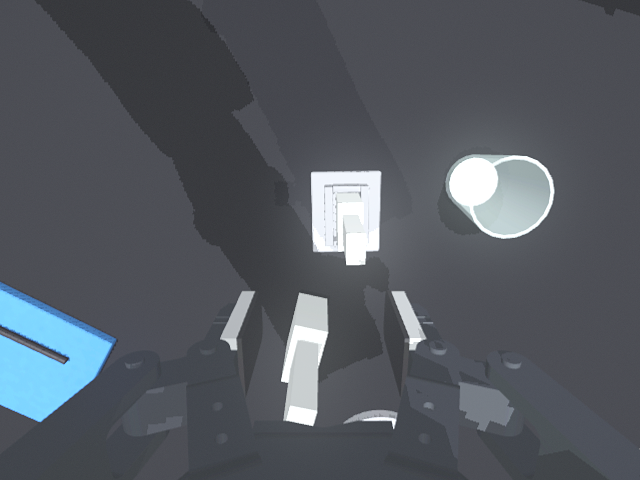

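```bash
python3 - <<'E'
from h import *
import json
ci=json.load(open('w11.json')); im=cv2.imread('pics/w11.png')
a=cv2.resize(im[160:440,260:420],None,fx=3,fy=3,interpolation=cv2.INTER_CUBIC)[:600]; 
def box(c,yaw,h,z,col):
    e=np.array([np.cos(yaw),np.sin(yaw)]);n=np.array([-e[1],e[0]]);pts=[]
    for i,j in[(1,1),(1,-1),(-1,-1),(-1,1)]:
        q=np.array(c)+i*h[0]*e+j*h[1]*n; pts.append(3*(proj([*q,z],ci)-[260,160]))
    print(np.round(np.array(pts)/3+[260,160],1).tolist()); cv2.polylines(a,[np.int32(pts)],True,col,1)
c=(.4965,-.369);y=.25
box(c,y,(.035,.042),.024,(0,0,255)); box(c,y,(.007,.012),.12,(0,255,0)); box(c,y,(.011,.022),.06,(255,0,0))
cv2.imwrite('pics/c11.png',a)
E
```

```text
[[383.7, 172.8], [379.7, 255.9], [310.7, 255.9], [310.0, 172.7]]
[[363.5, 231.8], [362.5, 262.5], [343.8, 262.4], [344.4, 231.8]]
[[361.5, 201.3], [359.9, 248.9], [335.7, 248.9], [336.3, 201.3]]
```

View pics/c11.png

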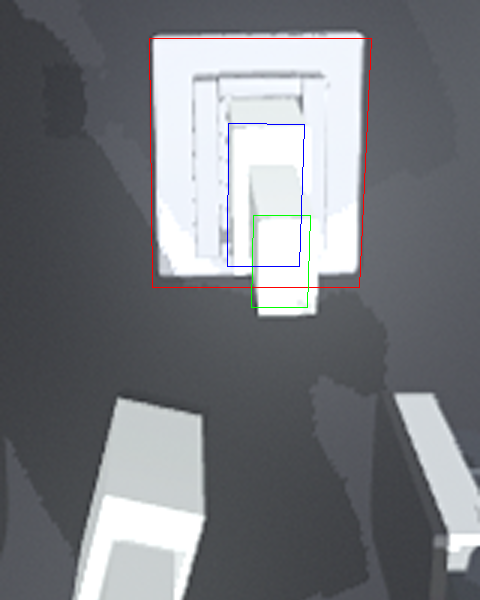

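Call:
{"method": "arm_command", "body": {
  "moves": "0.009 0.01 0.012 0 0 0 0.05; 0.009 0.035 0.012 0 0 0 0.05; 0 0.040 0 0 0 0 0.05; 0 0.035 0 0 0 0 0.05; 0 0.025 0 0 0 0 0.05; 0 0.015 0 0 0 0 0.05; 0 0.006 0 0 0 0 0.05; 0 0.003 0 0 0 0 0.05; 0 0 0 0 0 0 0.05; 0 0 0 0 0 0 0.05"
}}

```text
time: 14.65
tcp_pos: [0.4978, -0.3712, 0.0884]
ee_rot: [0.559, -0.558, 0.433, -0.434]
contact_force: [-0.4, -0.2, -0.5]
opening: 0.0502
```

```bash
python3 wl.py w12
```

```text
14.65 [ 0.4978 -0.3712  0.0884] [ 0.37  0.68  0.38  1.71 -0.33  0.81  1.16]
[[ 0.2478  0.0015  0.9688]
 [-0.9688 -0.001   0.2478]
 [ 0.0013 -1.      0.0012]]
[ 0.4978 -0.3712  0.0884]
```

View pics/w12.png

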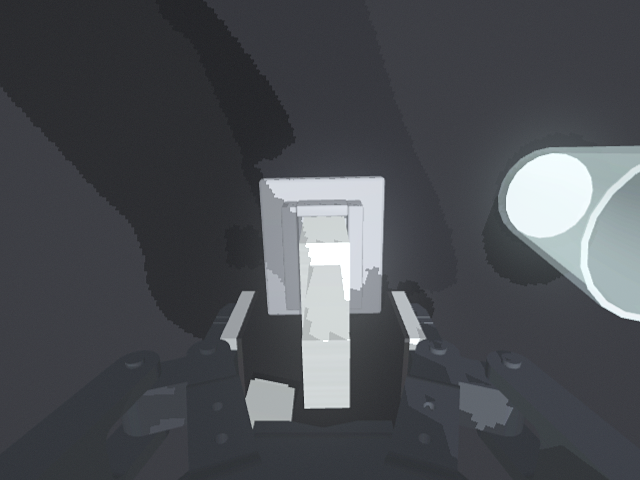

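```bash
python3 - <<'E'
from h import *
import json
ci=json.load(open('w12.json'));R=down(.25);c=np.array([.4978,-.3712])
for d in(-.012,0,.012): print(proj([*(c+d*R[:2,0]),.12],ci).round(1))
E
```

```text
[322.6 341.9]
[322.6 376.4]
[322.6 408.8]
```

Call:
{"method": "arm_command", "body": {
  "moves": "0 0 0 0 0 0 0.03; 0 0 0 0 0 0 0.015; 0 0 0 0 0 0 0.005; 0 0 0 0 0 0 0.005; 0 0 0 0 0 0 0.005; 0 -0.003 0 0 0 0 0.005; 0 -0.01 0 0 0 0 0.005; 0 -0.02 0 0 0 0 0.005; 0 -0.03 0 0 0 0 0.005",
  "squeeze": 70
}}

```text
time: 15.6
tcp_pos: [0.4964, -0.3702, 0.1498]
ee_rot: [-0.558, 0.559, -0.435, 0.433]
contact_force: [0.2, -1.1, -1.5]
opening: 0.0133
```

```bash
python3 wl.py w13; python3 - <<'E'
from h import *
s=monitor.state(); print(s['opening'],s['contact_force'])
# side-based well view & networks
for c in('top','side'):
  snap(c,c+'13.png')
  for t in('cover_hinge','port_wall','bay_left','bay_right','thin_tile','thick_tile','spectro'):
    print(c,t,[(round(d['p'],2),np.round(d['at'],4).tolist()) for d in optics.place_of(t,c)][:3])
im=cv2.imread('pics/top13.png');cv2.imwrite('pics/c13.png',cv2.resize(im[80:300,190:370],None,fx=2.7,fy=2.7,interpolation=cv2.INTER_CUBIC))
E
```

```text
15.6 [ 0.4964 -0.3702  0.1498] [ 0.35  0.62  0.42  1.65 -0.29  0.94  1.12]
[[ 0.2474 -0.003   0.9689]
 [-0.9689  0.0018  0.2474]
 [-0.0025 -1.     -0.0024]]
[ 0.4984 -0.3724  0.156 ]
0.013360383225605298 [ 0.85112607 -1.63955015  2.14497289]
top cover_hinge [(0.76, [0.6142, 0.0567, 0.1454])]
top port_wall [(0.8, [0.5131, 0.0503, 0.076]), (0.7, [0.6795, 0.0575, 0.2977])]
top bay_left [(0.88, [0.4922, 0.1026, 0.073])]
top bay_right [(0.93, [0.4936, 0.0031, 0.0721])]
top thin_tile [(0.61, [0.5092, -0.0005, 0.0782]), (0.16, [0.5275, 0.0492, -0.0011])]
top thick_tile [(0.69, [0.5041, 0.103, 0.0756])]
top spectro [(0.78, [0.5297, 0.053, -0.0003])]
side cover_hinge []
side port_wall []
side bay_left [(0.82, [0.4908, 0.102, 0.0716]), (0.55, [0.4946, 0.0064, 0.0756])]
side bay_right [(0.76, [0.4931, 0.0049, 0.0759])]
side thin_tile []
side thick_tile []
side spectro []
```

View pics/w13.png

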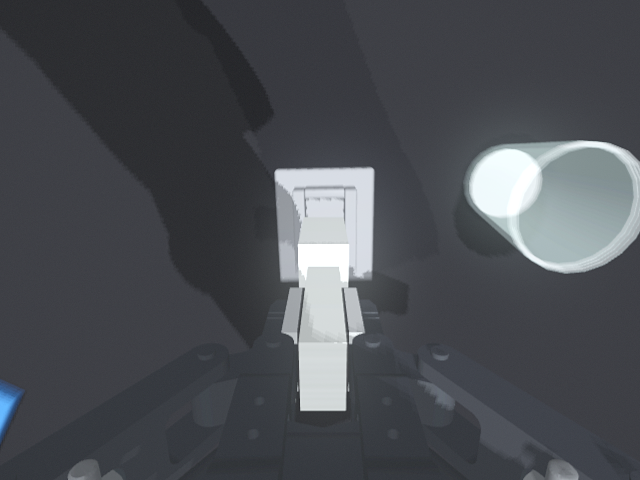

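View pics/c13.png

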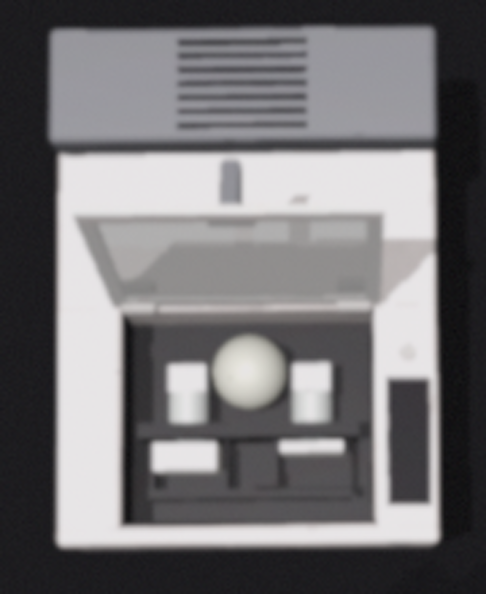

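```bash
python3 - <<'E'
from h import *
s=monitor.state(); print(s['tcp_pos'].round(4))
plan(s['tcp_pos'],rot(s),[([.497,-.355,.25],down(.25)),([.488,-.06,.265],down(.0165))],.005)
E
```

```text
[ 0.4972 -0.3709  0.1502]
-0.0051 -0.0333 0.0012 0 0 0 0.005; -0.0052 -0.0332 0.0013 0.01 0 0 0.005; -0.0051 -0.0333 0.0012 0 0.01 -0.01 0.005; -0.0412 -0.0021 0.0092 0 1.91 0 0.005; -0.0414 -0.0022 0.0078 0 1.91 0 0.005; -0.0417 -0.0021 0.0064 0 1.91 0 0.005; -0.0418 -0.0022 0.005 0 1.91 0 0.005; -0.0421 -0.0021 0.0036 0 1.91 0 0.005; -0.0421 -0.0022 0.0023 0 1.91 0 0.005; -0.0421 -0.0021 0.0008 0 1.91 0 0.005 

end [ 0.488 -0.06   0.265] 0.01
```

Call:
{"method": "arm_command", "body": {
  "moves": "-0.005 -0.033 0.001 0 0 0 0.005; -0.005 -0.033 0.001 0 0 0 0.005; -0.005 -0.033 0.001 0 0 0 0.005; -0.041 -0.002 0.009 0 1.9 0 0.005; -0.041 -0.002 0.008 0 1.9 0 0.005; -0.042 -0.002 0.006 0 1.9 0 0.005; -0.042 -0.002 0.005 0 1.9 0 0.005; -0.042 -0.002 0.004 0 1.9 0 0.005; -0.042 -0.002 0.002 0 1.9 0 0.005; -0.042 -0.002 0.001 0 1.9 0 0.005; 0 0 0 0 0 0 0.005; 0 0 0 0 0 0 0.005"
}}

```text
time: 17.65
tcp_pos: [0.4873, -0.06, 0.2635]
ee_rot: [0.505, -0.505, 0.495, -0.495]
contact_force: [-0.6, -1.0, -1.2]
opening: 0.0132
```

Call:
{"method": "arm_command", "body": {
  "moves": "0 0 0 0 0 0 0.005; 0 0 0 0 0 0 0.005; 0 0 0 0 0 0 0.005"
}}

```text
time: 17.95
tcp_pos: [0.4871, -0.0623, 0.2633]
ee_rot: [-0.504, 0.504, -0.496, 0.496]
contact_force: [0.4, -0.1, -1.8]
opening: 0.013
```

```bash
python3 wl.py w14 thin_tile thick_tile bay_right bay_left port_wall spacer
```

```text
17.95 [ 0.4871 -0.0623  0.2633] [-0.3   0.31  0.51  1.82 -0.17  1.06  0.29]
[[ 1.570e-02 -1.000e-04  9.999e-01]
 [-9.999e-01 -4.000e-04  1.570e-02]
 [ 4.000e-04 -1.000e+00 -1.000e-04]]
thin_tile [(0.89, [0.5086, 0.0035, 0.0759])]
thick_tile []
bay_right [(0.9, [0.4863, -0.0034, 0.0736])]
bay_left []
port_wall [(0.82, [0.5112, 0.0526, 0.0767])]
spacer [(0.84, [0.4871, -0.0575, 0.1841])]
[ 0.4872 -0.0612  0.2633]
```

View pics/w14.png

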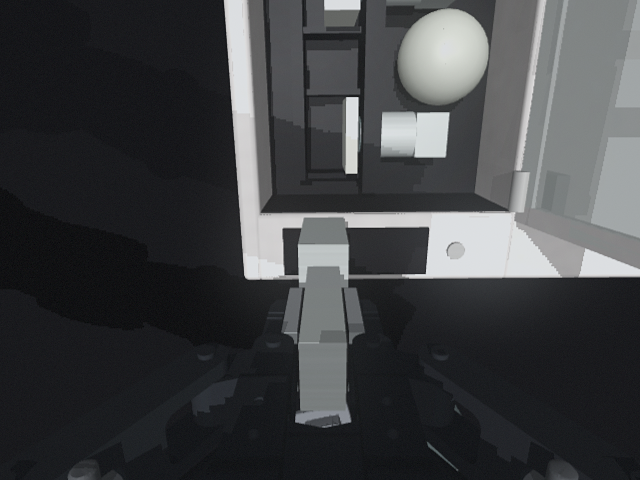

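```bash
python3 - <<'E'
from h import *
import json
im=cv2.imread('pics/w14.png');cv2.imwrite('pics/c14.png',cv2.resize(im[0:220,230:400],None,fx=2.7,fy=2.7,interpolation=cv2.INTER_CUBIC))
E
```

```text
(no output)
```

View pics/c14.png

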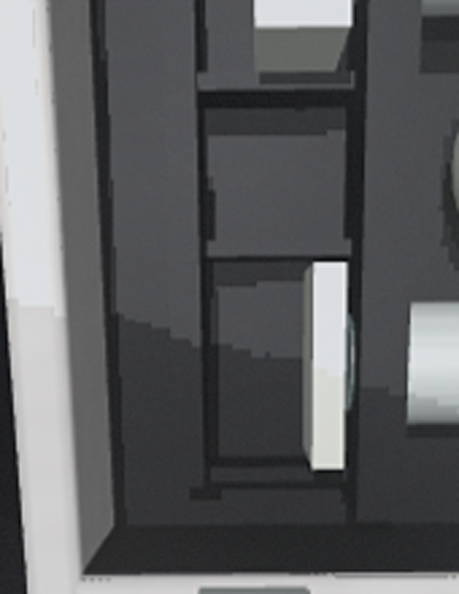

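```bash
python3 - <<'E'
from h import *
import json
ci=json.load(open('w14.json'))
def f(n,c,z):
    p=np.array(c)/2.7+[230,0]; print(n,rayz(p,z,ci).round(4))
f('tile back-top far',(313,262),.125);f('tile front-top far',(347,262),.125);f('tile back near',(313,470),.125);f('tile front near',(346,470),.125)
f('backstop outer top',(197,300),.110);f('backstop inner top',(206,300),.110);f('backstop inner floor',(216,300),.075)
f('wall top a',(350,370),.130);f('wall top b',(360,370),.130)
f('cheek+ in top',(280,255),.100);f('cheek+ floor',(280,284),.075);f('cheek- floor?',(260,457),.075);f('cheek- top',(260,466),.1);f('cheek- b',(260,485),.1)
# model overlay: spacer bottom in hand
s=monitor.state();t=np.array([.4871,-.0623])
for z,n in((.1833,'foot bottom'),(.2353,'foot top'),(.2953,'grip top')): print(n,[proj([t[0]+dx,t[1]+dy,z],ci).round(1).tolist() for dx,dy in((-.011,.022),(.011,.022),(-.007,.012),(.007,.012))])
E
```

```text
tile back-top far [0.5009 0.0265 0.125 ]
tile front-top far [0.5093 0.0266 0.125 ]
tile back near [ 0.5026 -0.0244  0.125 ]
tile front near [ 0.5112 -0.0242  0.125 ]
backstop outer top [0.4717 0.0174 0.11  ]
backstop inner top [0.4741 0.0174 0.11  ]
backstop inner floor [0.4755 0.0181 0.075 ]
wall top a [0.5107 0.0012 0.13  ]
wall top b [0.5132 0.0012 0.13  ]
cheek+ in top [0.4934 0.0294 0.1   ]
cheek+ floor [0.4942 0.0228 0.075 ]
cheek- floor? [ 0.4893 -0.0275  0.075 ]
cheek- top [ 0.4891 -0.0269  0.1   ]
cheek- b [ 0.4892 -0.0323  0.1   ]
foot bottom [[304.0, 215.9], [342.8, 216.5], [310.9, 232.9], [335.3, 233.2]]
foot top [[298.2, 245.0], [348.5, 245.7], [307.2, 266.4], [338.7, 266.9]]
grip top [[284.8, 311.6], [361.8, 312.7], [298.9, 342.3], [346.6, 343.0]]
```

Call:
{"method": "arm_command", "body": {
  "moves": "-0.02 0 0.0005 0 0 0 0.005; -0.025 0 0.001 0 0 0 0.005; -0.0175 0 0.0005 0 0 0 0.005; 0 0.015 0 0 0 0 0.005; 0 0.015 0 0 0 0 0.005; 0 0.010 0 0 0 0 0.005; 0 0 0 0 0 0 0.005; 0 0 0 0 0 0 0.005; 0 0 0 0 0 0 0.005; 0 0 0 0 0 0 0.005"
}}

```text
time: 19.3
tcp_pos: [0.4885, 0.0013, 0.2239]
ee_rot: [0.505, -0.504, 0.495, -0.496]
contact_force: [-0.3, -0.3, -1.0]
opening: 0.0126
```

```bash
python3 wl.py w15; python3 st.py s15.png
```

```text
19.3 [0.4885 0.0013 0.2239] [-0.4   0.35  0.48  1.89 -0.19  0.95  0.18]
[[ 1.780e-02  1.100e-03  9.998e-01]
 [-9.998e-01  1.000e-04  1.780e-02]
 [-1.000e-04 -1.000e+00  1.100e-03]]
[0.4884 0.0014 0.2238]
19.35 [0.4884 0.0014 0.2238] 0.0131 [ 0.24  0.41 -2.53] [0.04 0.01 0.02]
g [0.4884 0.0014 0.2288] rad 0.154 ang-deg 23.2
```

View pics/w15.png

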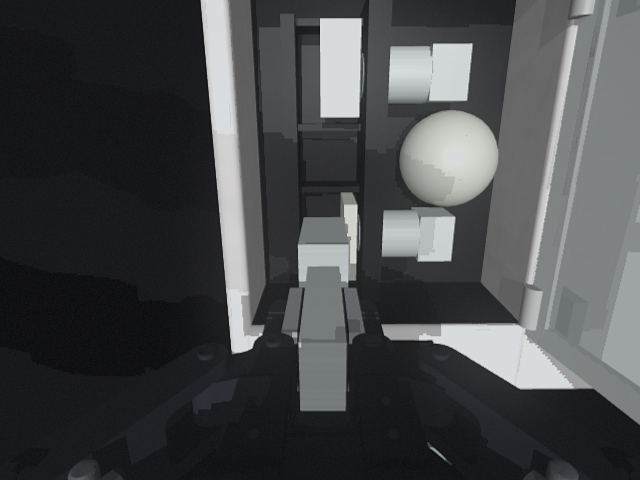

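View pics/zs15.png

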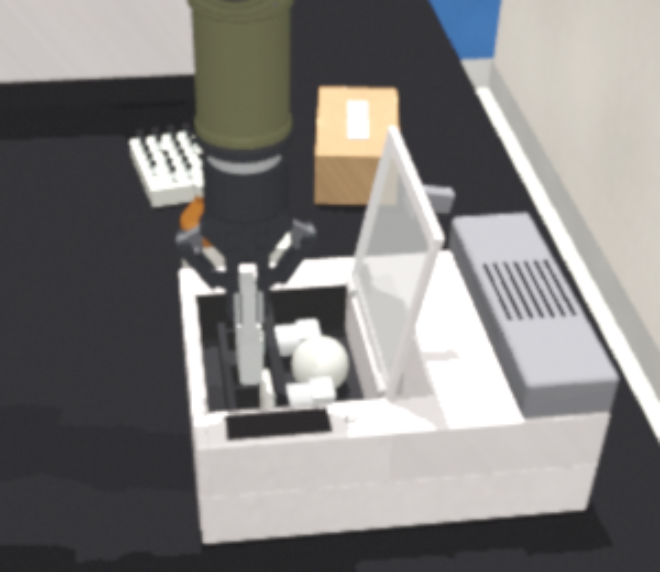

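```bash
python3 - <<'E'
from h import *
import json
im=cv2.imread('pics/w15.png');cv2.imwrite('pics/c15.png',cv2.resize(im[170:300,270:400],None,fx=4.5,fy=4.5,interpolation=cv2.INTER_CUBIC))
ci=json.load(open('w15.json'))
for y in(.0265,-.0244):
  for x in(.5009,.5093): print('pred tile corner',(4.5*(proj([x+(.0017 if y<0 else 0),y,.125],ci)-[270,170])).round(0))
for dx,dy in((-.008,.02),(.008,.02)): print('foot bot',(4.5*(proj([.4885+dx,.0013+dy,.1438],ci)-[270,170])).round(0))
for dx,dy in((-.011,.022),(.011,.022)): print('foot low',(4.5*(proj([.4885+dx,.0013+dy,.1478],ci)-[270,170])).round(0))
for x in(.4743,.4705): print('backstop',(4.5*(proj([x,.025,.11],ci)-[270,170])).round(0))
E
```

```text
pred tile corner [332. 153.]
pred tile corner [393. 155.]
pred tile corner [332. 498.]
pred tile corner [389. 499.]
foot bot [177. 223.]
foot bot [303. 225.]
foot low [152. 215.]
foot low [329. 218.]
backstop [142. 138.]
backstop [116. 138.]
```

View pics/c15.png

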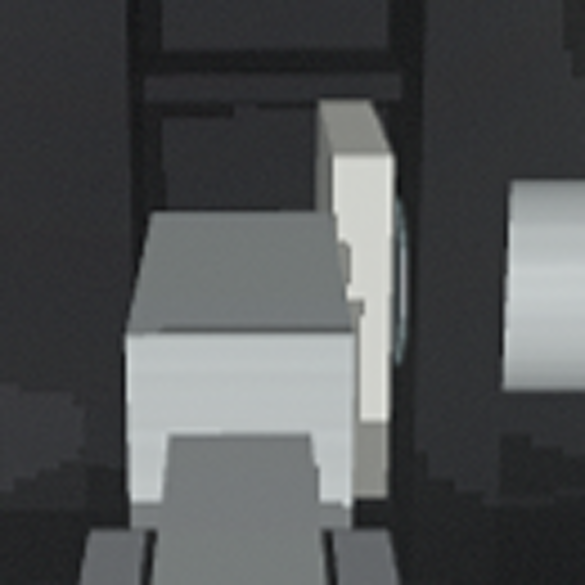

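Call:
{"method": "arm_command", "body": {
  "moves": "0 0.008 -0.0003 0 0 0 0.005; 0 0.008 0 0 0 0 0.005; 0 0.008 0 0 0 0 0.005; 0 0.006 0 0 0 0 0.005; 0 0.004 0 0 0 0 0.005; 0 0 0 0 0 0 0.005"
}}

```text
time: 20.0
tcp_pos: [0.4874, 0.0015, 0.1886]
ee_rot: [-0.504, 0.505, -0.496, 0.495]
contact_force: [0.1, 0.5, -2.8]
opening: 0.013
```

```bash
python3 wl.py w16; python3 st.py; python3 -c "
import cv2
im=cv2.imread('pics/w16.png');cv2.imwrite('pics/c16.png',cv2.resize(im[150:300,260:400],None,fx=4,fy=4,interpolation=cv2.INTER_CUBIC))"
```

```text
20.0 [0.4874 0.0015 0.1886] [-0.38  0.39  0.46  1.94 -0.22  0.86  0.21]
[[ 1.780e-02 -1.400e-03  9.998e-01]
 [-9.998e-01 -2.000e-04  1.780e-02]
 [ 2.000e-04 -1.000e+00 -1.400e-03]]
[0.4877 0.0014 0.189 ]
20.05 [0.4877 0.0014 0.189 ] 0.0131 [ 0.52  0.24 -1.55] [ 0.02  0.   -0.01]
g [0.4877 0.0014 0.194 ] rad 0.1378 ang-deg 11.0
```

View pics/c16.png

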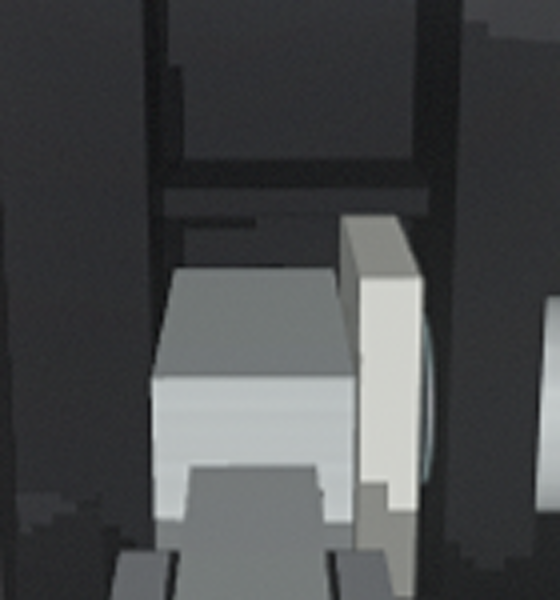

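Call:
{"method": "arm_command", "body": {
  "moves": "0 0.005 0 0 0 0 0.005; 0 0.006 0 0 0 0 0.005; 0 0.006 0 0 0 0 0.005; 0 0.005 0 0 0 0 0.005; 0 0.003 0 0 0 0 0.005; 0 0 0 0 0 0 0.005"
}}

```text
time: 20.65
tcp_pos: [0.4875, 0.0015, 0.1638]
ee_rot: [-0.504, 0.505, -0.496, 0.495]
contact_force: [-0.7, -0.3, -1.7]
opening: 0.0132
```

```bash
python3 st.py; sleep 0
```

```text
20.65 [0.4875 0.0015 0.1638] 0.0132 [-0.7  -0.3  -1.68] [-0.01  0.02  0.02]
g [0.4875 0.0015 0.1688] rad 0.1304 ang-deg 0.7
```

Call:
{"method": "arm_command", "body": {
  "moves": "0 0.003 0 0 0 0 0.005; 0 0.002 0 0 0 0 0.005; 0 0.002 0 0 0 0 0.005; 0 0.001 0 0 0 0 0.005; 0 0 0 0 0 0 0.005"
}}

```text
time: 21.15
tcp_pos: [0.4878, 0.0015, 0.1562]
ee_rot: [-0.504, 0.505, -0.496, 0.495]
contact_force: [0.1, -0.1, -2.5]
opening: 0.0131
```

```bash
python3 st.py
```

```text
21.15 [0.4878 0.0015 0.1562] 0.0131 [ 0.14 -0.1  -2.51] [-0.01  0.03 -0.03]
g [0.4878 0.0015 0.1612] rad 0.1287 ang-deg -2.6
```

Call:
{"method": "arm_command", "body": {
  "moves": "0 0.001 0 0 0 0 0.005; 0 0.001 0 0 0 0 0.005; 0 0.001 0 0 0 0 0.005; 0 0 0 0 0 0 0.005"
}}

```text
time: 21.55
tcp_pos: [0.4881, 0.0015, 0.1546]
ee_rot: [0.505, -0.504, 0.495, -0.496]
contact_force: [-3.7, 0.6, 13.8]
opening: 0.0137
```

```bash
python3 st.py
```

```text
21.55 [0.4881 0.0015 0.1546] 0.0137 [-3.69  0.64 13.82] [ 0.13  1.11 -0.01]
g [0.4881 0.0015 0.1596] rad 0.1281 ang-deg -3.2
```

Call:
{"method": "arm_command", "body": {
  "moves": "0 -0.0005 0.001 0 0 0 0.005; 0 0 0.0015 0 0 0 0.005; 0 0 0.0015 0 0 0 0.005; 0 0 0.0015 0 0 0 0.005; 0 0 0 0 0 0 0.005"
}}

```text
time: 22.05
tcp_pos: [0.4894, 0.0015, 0.1546]
ee_rot: [-0.503, 0.506, -0.498, 0.493]
contact_force: [-14.7, 0.4, 24.3]
opening: 0.0132
```

```bash
python3 st.py
```

```text
22.05 [0.4894 0.0015 0.1546] 0.0132 [-14.67   0.38  24.33] [0.06 4.11 0.06]
g [0.4895 0.0015 0.1596] rad 0.1268 ang-deg -3.1
```

Call:
{"method": "arm_command", "body": {
  "moves": "0 -0.001 0 0 0 0 0.005; 0 -0.0005 0 0 0 0 0.005; 0 0 0 0 0 0 0.005"
}}

```text
time: 22.35
tcp_pos: [0.4936, 0.0016, 0.1553]
ee_rot: [0.505, -0.504, 0.495, -0.496]
contact_force: [0.3, -0.1, -1.9]
opening: 0.0133
```

```bash
python3 wl.py w17; python3 st.py s17.png;  python3 -c "
import cv2
im=cv2.imread('pics/w17.png');cv2.imwrite('pics/c17.png',cv2.resize(im[150:300,260:400],None,fx=4,fy=4,interpolation=cv2.INTER_CUBIC))"
```

```text
22.35 [0.4936 0.0016 0.1553] [-0.36  0.44  0.44  1.97 -0.26  0.78  0.24]
[[ 1.810e-02  4.000e-04  9.998e-01]
 [-9.998e-01 -1.000e-04  1.810e-02]
 [ 1.000e-04 -1.000e+00  4.000e-04]]
[0.4936 0.0016 0.1552]
22.4 [0.4936 0.0016 0.1552] 0.0133 [ 0.04 -0.4  -1.28] [-0.07 -0.    0.01]
g [0.4936 0.0016 0.1602] rad 0.1228 ang-deg -2.6
```

View pics/c17.png

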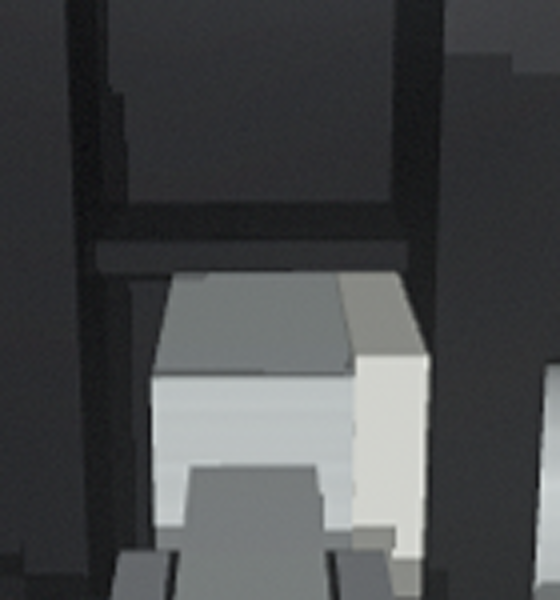

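View pics/zs17.png

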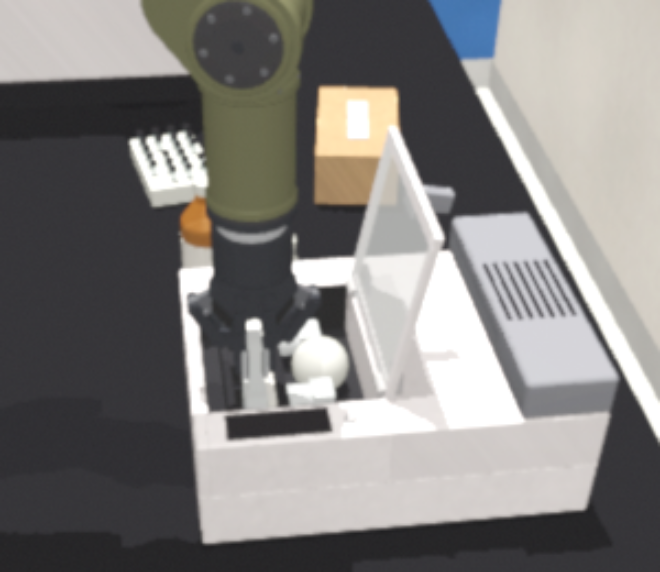

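Call:
{"method": "arm_command", "body": {
  "moves": "0 0 0.001 0 0 0 0.005; 0 0 0.001 0 0 0 0.005; 0 0 0.001 0 0 0 0.005; 0 0 0 0 0 0 0.005"
}}

```text
time: 22.85
tcp_pos: [0.4941, 0.0017, 0.1547]
ee_rot: [-0.503, 0.506, -0.497, 0.494]
contact_force: [-7.5, 0.1, 3.1]
opening: 0.013
```

```bash
python3 st.py
```

```text
22.85 [0.4941 0.0017 0.1547] 0.013 [-7.51  0.13  3.08] [0.01 1.67 0.05]
g [0.4941 0.0017 0.1597] rad 0.1222 ang-deg -2.8
```

Call:
{"method": "arm_command", "body": {
  "moves": "0 0 0.001 0 0 0 0.005; 0 0 0.001 0 0 0 0.005; 0 0 0.001 0 0 0 0.005; 0 0 0 0 0 0 0.005"
}}

```text
time: 23.25
tcp_pos: [0.4944, 0.0017, 0.1547]
ee_rot: [-0.502, 0.507, -0.498, 0.493]
contact_force: [-15.8, -0.3, 12.1]
opening: 0.0131
```

```bash
python3 wl.py w18; python3 st.py; python3 - <<'E'
from h import *
import json
im=cv2.imread('pics/w18.png');cv2.imwrite('pics/c18.png',cv2.resize(im[150:300,260:400],None,fx=4,fy=4,interpolation=cv2.INTER_CUBIC))
E
```

```text
23.25 [0.4944 0.0017 0.1547] [-0.36  0.44  0.44  1.96 -0.26  0.8   0.24]
[[ 0.0176 -0.0101  0.9998]
 [-0.9998  0.0011  0.0176]
 [-0.0013 -0.9999 -0.0101]]
[0.4944 0.0017 0.1547]
23.3 [0.4944 0.0017 0.1547] 0.0133 [-16.09  -0.25  11.35] [-0.03  3.62  0.08]
g [0.4944 0.0017 0.1597] rad 0.1219 ang-deg -2.8
```

View pics/c18.png

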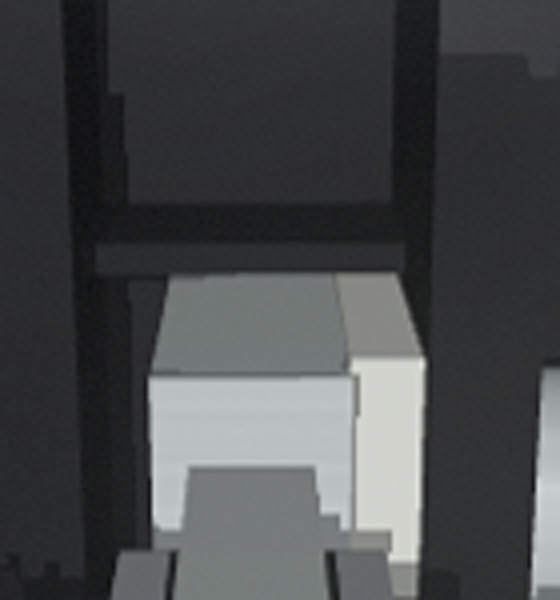

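```bash
python3 - <<'E'
from h import *
import json
ci=json.load(open('w18.json'))
f=lambda n,c,z:print(n,rayz(np.array(c)/4+[260,150],z,ci).round(4))
f('tile front far',(423,358),.125);f('tile back far',(355,358),.125);f('tile front near',(418,560),.125);
f('wall bottom far',(395,150),.075);f('wall bottom',(393,205),.075);f('wall top edge far',(437,150),.13);f('wall top edge',(432,350),.13);f('wall b',(430,400),.13);f('backstop inner fl',(107,150),.075);f('bs top',(66,150),.11)
f('tile bot',(399,273),.075)
E
python3 -c "
import cv2
im=cv2.imread('pics/w18.png');im=cv2.convertScaleAbs(im[190:330,330:390],alpha=2.2,beta=0);cv2.imwrite('pics/c18b.png',cv2.resize(im,None,fx=4,fy=4,interpolation=cv2.INTER_CUBIC))"
```

```text
tile front far [0.5126 0.0263 0.125 ]
tile back far [0.5051 0.0261 0.125 ]
tile front near [0.5132 0.002  0.125 ]
wall bottom far [0.5128 0.0406 0.075 ]
wall bottom [0.5129 0.0329 0.075 ]
wall top edge far [0.5123 0.0501 0.13  ]
wall top edge [0.5129 0.0287 0.13  ]
wall b [0.513  0.0231 0.13  ]
backstop inner fl [0.4729 0.0398 0.075 ]
bs top [0.4718 0.0458 0.11  ]
tile bot [0.5141 0.0231 0.075 ]
```

View pics/c18b.png

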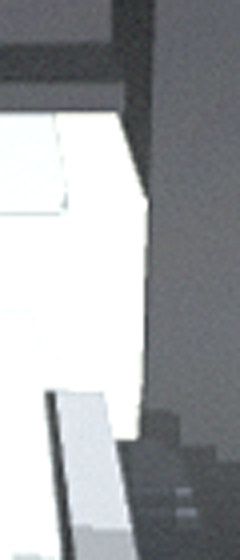

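Call:
{"method": "arm_command", "body": {
  "moves": "0 0 0 0.4 0 0 0.005; 0 0 0.0005 0.4 0 0 0.005; 0 0 0 0 0 0 0.005; 0 0 0 0 0 0 0.005"
}}

```text
time: 23.7
tcp_pos: [0.4942, 0.0017, 0.1547]
ee_rot: [0.505, -0.503, 0.495, -0.496]
contact_force: [-17.2, 0.8, 14.8]
opening: 0.0135
```

```bash
python3 wl.py w19; python3 st.py
```

```text
23.7 [0.4942 0.0017 0.1547] [-0.36  0.44  0.44  1.97 -0.26  0.78  0.25]
[[ 0.0176  0.0027  0.9998]
 [-0.9998  0.0016  0.0176]
 [-0.0015 -1.      0.0028]]
[0.4942 0.0017 0.1547]
23.75 [0.4942 0.0017 0.1547] 0.0133 [-15.82   0.3   15.45] [-0.02  4.48  0.05]
g [0.4942 0.0017 0.1597] rad 0.1222 ang-deg -2.8
```

Call:
{"method": "arm_command", "body": {
  "moves": "0 -0.0003 0.001 0 0 0 0.005; 0 -0.0003 0.001 0.1 0 0 0.005; 0 0 0 0 0 0 0.005; 0 0 0 0 0 0 0.005"
}}

```text
time: 24.15
tcp_pos: [0.4943, 0.0017, 0.1547]
ee_rot: [0.505, -0.504, 0.496, -0.495]
contact_force: [-21.0, -0.7, 15.1]
opening: 0.0134
```

```bash
python3 wl.py w20; python3 st.py s20.png; python3 -c "
import cv2
im=cv2.imread('pics/w20.png');cv2.imwrite('pics/c20.png',cv2.resize(im[150:300,260:400],None,fx=4,fy=4,interpolation=cv2.INTER_CUBIC))"
```

```text
24.15 [0.4943 0.0017 0.1547] [-0.36  0.44  0.44  1.97 -0.26  0.78  0.25]
[[ 1.760e-02  4.000e-04  9.998e-01]
 [-9.998e-01  1.800e-03  1.760e-02]
 [-1.800e-03 -1.000e+00  5.000e-04]]
[0.4942 0.0017 0.1547]
24.2 [0.4942 0.0017 0.1547] 0.0128 [-20.41  -0.48  14.15] [-0.09  5.18  0.07]
g [0.4942 0.0017 0.1597] rad 0.1221 ang-deg -2.8
```

View pics/c20.png

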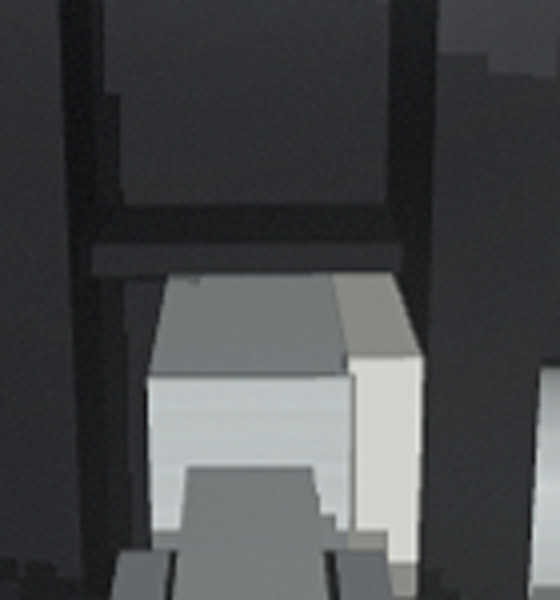

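View pics/s20.png

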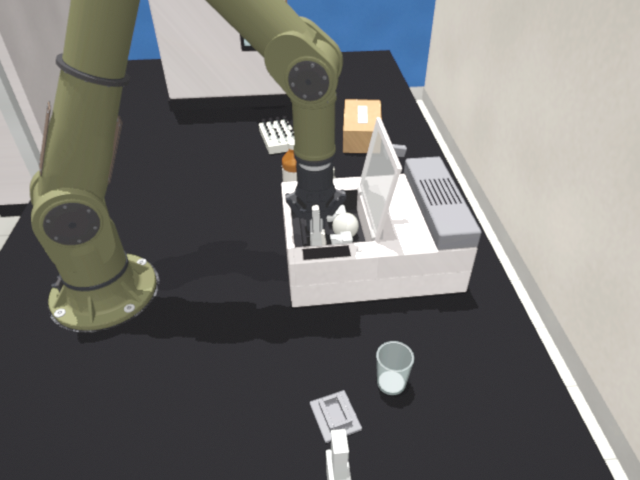

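Call:
{"method": "arm_command", "body": {
  "moves": "0 -0.0003 0.001 0.1 0 0 0.005; 0 0 0.0005 0 0 0 0.005; 0 0 0 0 0 0 0.005; 0 0 0 0 0 0 0.005; 0 0 0 0 0 0 0.005"
}}

```text
time: 24.75
tcp_pos: [0.4943, 0.0017, 0.1547]
ee_rot: [0.505, -0.504, 0.496, -0.495]
contact_force: [-25.6, 0.2, 16.2]
opening: 0.0138
```

```bash
python3 wl.py w21 thin_tile; python3 st.py; python3 - <<'E'
from h import *
import json
ci=json.load(open('w21.json'))
im=cv2.imread('pics/w21.png')
o=cv2.resize(im[150:300,260:400],None,fx=4,fy=4)
R=rot();p=monitor.state()['tcp_pos']
for dx in(-.011,.011):
  for z in(.0755+.004,.0755+.052): print(proj(np.array([p[0],p[1],z])+R[:,2]*dx-R[:,0]*.022,ci).round(1))
cv2.imwrite('pics/c21.png',o)
E
```

```text
24.75 [0.4943 0.0017 0.1547] [-0.36  0.44  0.44  1.97 -0.26  0.79  0.25]
[[ 1.740e-02 -7.000e-04  9.998e-01]
 [-9.998e-01  2.000e-03  1.740e-02]
 [-2.000e-03 -1.000e+00 -7.000e-04]]
thin_tile [(0.8, [0.5121, 0.0017, 0.075])]
[0.4943 0.0017 0.1547]
24.85 [0.4943 0.0017 0.1547] 0.0129 [-24.96  -0.38  16.48] [-0.17  5.89  0.13]
g [0.4943 0.0016 0.1597] rad 0.122 ang-deg -2.8
[303.2 218.7]
[297.5 246.2]
[342.8 218.7]
[348.1 246.2]
```

View pics/c21.png

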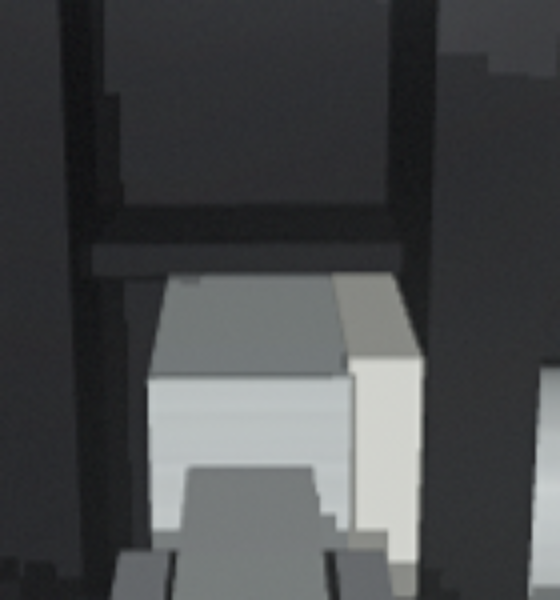

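```bash
python3 -c "
from rig import finish_job
print(finish_job())"
```

```text
the job is handed in; nothing more can be done
None
```

I handed the job in at about 24.9 s of the 64 s allowed. The arm is still gripping the spacer and pressing the thin tile against the port wall.

- **Cover:** I gripped the tab with 20 N and swung the cover up. I slowed near the end until about 8 N showed it had met its stop, then let go. In later pictures it is still leaning back. My angle estimate at the stop was about 103.7°, against 100.3° expected. I put that down to the hinge lying a few millimetres further back than I had estimated.
- **Spacer and bay:** The thin tile stood in the right (-y) bay with a gap of about 27 mm, so I used that one. I took the spacer that was in the stand, because its size matched the description. The larger look-alike beside it, the thick tile and the bystanders were left alone.
- **Insertion:** The spacer went down without resistance until it touched the floor at tool height 0.1546 m. My first sideways push stuck on floor friction, with about 24 N downward. I eased it up by a millimetre or so and the spacer then slid.
- **Last checks:** The tool height at the end was 0.1547 m, so the spacer is on the floor, and it is upright to about 0.1–0.2°. The tile's front face is at x 0.5126–0.5132 m, against about 0.513 m for the wall, so it is flush and parallel within camera error.
- **Press and grip:** The force is about 25 N sideways, part of which may go into floor friction, and about 16 N downward. The grip is set to 70 N.

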